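# Clamp a round stake in the ratchet bench clamp

### The job

Take the round steel stake out of its wooden rack and lay it flat in the open jaws of the ratchet clamp, shank between the jaws with its plain end close up to the end stop (within about 10 mm) and the thick head sticking out; only its shank end can be got at in the rack, so lay it in the wooden V-rest on the way and take it again by the head. Then pump the lever by its handle, to and fro, until the jaw's spring pad is clearly pressed back by the stake (by at least about 3 mm), and let go. Leave the other things on the bench where they are.

Things in the scene. Friction and masses are not known exactly. Their poses are not given: they have to be found in the camera images.
- stake: Round steel stake, 138 mm long, about 0.16 kg: shank 18 mm in diameter, 110 mm long, with a thicker round head (28 mm diameter, 28 mm long) on one end. Rolls. Origin on its axis, about at its centre of mass, 70 mm from the plain end and 68 mm from the head's end face; its y axis points from head to plain end (x, z turn as it rolls). Starts lying level in the rack, axis 39 mm above the bench.
- stake_tip (a point): Centre of the stake's plain shank end face, 70 mm along the stake's +y from its origin.
- rack: Fixed wooden block, 58 mm wide (x), 93 mm long (y from -78 to +15 mm), 54 mm high, with a 34 mm wide slot along y, open at the +y end. Origin at the bench, under the middle of the lying stake. The stake's head lies at the closed end; the last 55 mm of its shank stick out freely at the +y end, along +y. The slot leaves no room for fingers.
- rest: Fixed worn wooden V-rest, 76 mm wide (x), 40 mm long (y), 60 mm high, with a 90 degree V groove along its y, 50 mm wide at the top. Origin at the bench under the middle of the groove. A shank lying in it has its axis 48 mm above the bench. With the stake's origin over the rest's origin both ends stick out and it lies steady.
- clamp: Fixed ratchet clamp, origin at the bench. Open channel runs along y, from -110 mm (open end, for the head) to the end stop at -30. Floor 30 mm high, x -12 to +28, so a lying shank's axis is 39 mm high; jaws 55, stop 44 mm high. Fixed jaw face at x = -12 mm; moving spring pad's face at x = 28 mm minus the jaw joint, closing toward -x, rolling the stake. Beyond the stop: ratchet wheel, lever.
- stop (a point): Point fixed to the clamp, on the face of the end stop at the height of a lying shank's axis: x = 8, y = -30, z = 39 mm in the clamp's frame. Its axes are the clamp's.
- pivot (a point): Point fixed to the clamp, on the lever's upright turning axis, at the height to hold the handle: x = 0, y = 45, z = 112 mm in the clamp's frame. Its axes are the clamp's.
- handle (a point): Upright round wooden lever handle, 22 mm in diameter, 60 mm tall (70 to 130 mm above the bench), 120 mm from the pivot axis. This point is on the handle's axis, 112 mm above the bench.
- lever (a joint): Lever angle, 0 to 0.47 rad between stops. In the clamp's frame the handle is at x = 120 sin(q-0.235), y = 120 cos(q-0.235) mm from the pivot: it grows toward +x. Growing is the working stroke (up to about 12 N at the handle); coming back is nearly free. Stays where left. A tooth is 0.314 rad: each full stroke there and back advances one tooth; a back stroke under 0.33 rad may not catch the next.
- jaw (a joint): How far the moving jaw has closed, in m, 0 (fully open) to 0.034. Each tooth closes it by 0.004; it starts between 0.002 and 0.011 and a brake keeps it from going back. The pad touches an 18 mm shank at about 0.022.
- pad (a joint): How far the jaw's spring pad is pressed back into the moving jaw, in m, 0 (free) to 0.009; 3 N per mm. Only something caught between the jaws presses it.
- block: Bystander: square block with black top, 90 by 90 by 28 mm, origin under its middle.
- file: Bystander: needle file with wooden handle, 170 mm long, lying; origin under its middle.
- hammer: Bystander: small hammer with wooden handle, 220 mm long, lying; origin under its middle.
- jar: Bystander: small glass jar, 48 mm in diameter, 60 mm high, origin under its middle.
- dish: Bystander: small white dish, 70 mm in diameter, 30 mm high, origin under its middle.
- brush: Bystander: bench brush, 160 mm long, lying; origin under its middle.
- chock: Bystander: small wooden block, 50 by 30 by 22 mm, origin under its middle.
Not all that is in view belongs to the job. Leave any blue or green look-alike of the rest alone.

How it is judged:
On the way, in this order (a step that is already met when the one before it is completed fails the run):
1. the stake lies in the wooden V-rest, let go (horizontal distance between stake and rest below 0.02 m and z of stake in the frame of rest below 0.053 m and contact force between the fingers and stake below 0.2 N), for 0.15 s.
2. the stake lies in the open jaws, plain end near the stop, let go, not yet clamped (y of stake_tip in the frame of stop between -0.015 and 0.003 m and z of stake_tip in the frame of stop below 0.005 m and angle between the y axis of stake and the y axis of clamp, either way round below 0.25 rad and contact force between the fingers and stake below 0.2 N and value of joint pad below 0.001 m and x of stake_tip in the frame of stop between -0.025 and 0.025 m), for 0.15 s.
At the end, for the whole second after the job is handed in: The stake lies at rest in the clamp's channel, along it within 0.1 rad, plain end within 15 mm of the end stop and within 5 mm of its proper height, the head outside; the jaw's spring pad is pressed back more than 2 mm by the stake (value of joint pad above 0.002 m and contact force between stake and pad above 3 N and y of stake_tip in the frame of stop between -0.015 and 0.003 m and z of stake_tip in the frame of stop between -0.004 and 0.005 m and angle between the y axis of stake and the y axis of clamp, either way round below 0.1 rad and linear speed of stake below 0.02 m/s and x of stake_tip in the frame of stop between -0.025 and 0.025 m); the robot touches nothing.
It fails at once if a bystander on the bench is shifted by more than 40 mm (distance of any of block, file, hammer, jar, dish, brush, chock from where it was at the start of the episode above 0.04 m).
It also fails if it takes over 72 s, if anything falls off the work surface, if the arm or the gripper's body presses on something with over 40 N, if the wrist force passes 120 N, or if a joint passes its speed limit or range.

### The arm

A 7-joint arm with a two-finger parallel gripper is mounted at the origin on the work surface. World frame = base frame: x ahead of the robot, y to its left, z up, the work surface at z = 0. Lengths are in m, angles in rad, forces in N, time in s.
With the tool pointing down it reaches from about 0.4 to 0.875 m from the base axis. Payload 19.3 kg.
Tool frame: the origin (TCP) lies on the centre line of the jaws, within the pads' length; the fingertips stand 8 mm ahead of it and the grasp point (between the pads) lies 11 mm behind it (bot.tip_extent is the distance from the TCP to the fingertips, in m); x points along the fingers, y is the direction in which the jaws open and shut, and the axes are right-handed (so a half turn about x gives the same grasp; the last joint's range is limited). The gripper opens to 85 mm and grips with 20 to 120 N. Pads are 22 mm wide; open, the fingers measure 114 mm over their backs; the gripper's body (76 mm by 85 mm) begins 54 mm behind the grasp point. The pads swing forward as they close: fully open they stand 13 mm farther back than shut.
Start: joints at [1.074, 0.521, -0.036, 1.599, 0.021, 1.021, -0.113], TCP at [0.259, -0.569, 0.239] pointing down, gripper open.
Joint ranges: [-2.91, 2.91], [-0.3, 2.13], [-1.5, 1.42], [0.17, 2.43], [-1.26, 4.41], [0.16, 1.93], [-2.52, 2.52]. Speed limits (rad/s): [1.89, 1.89, 2.39, 2.39, 3.01, 3.01, 3.01].

### API

Orientations are given as [roll, pitch, yaw] about the fixed x, y, z axes, in that order (R = Rz(yaw) Ry(pitch) Rx(roll)).
In Python, from workcell import sensors, imaging, order, bot gives the robot as it stands.
- The arm moves only by the tool arm_command, never from a script. Its argument "commands" is a list of rows, each an object of numbers: "dx", "dy", "dz": the shift along the tool's x, y, z in cm; "twist": the turn about the tool's x in rad. A call has 1 to 12 rows; each row is the pose to reach, as a shift and turn from the pose measured when the call began, along the tool's axes at that moment; what a row does not reach only later rows make up. A row lasts 1/12 s, in which the tool goes at most 41.7 mm and 7.16 degrees, less where a joint would pass 70% of its speed; a pose out of reach is approached as far as the arm can. A call with a gripper value outside its range is refused whole. "grip" is the closure, from -1 (fully open) to 1 (shut), set as the call begins (left out, the last holds). The fingers move at their own pace and stop on an object; "squeeze" is the grip in N (left out, the last holds). Time passes only in rows, so rows that repeat a pose let the fingers close. It gives the time, the measured TCP pose, the force and the opening at its end, in the units of the state.
- sensors.observe(): the state, without advancing time (a new reading comes with each control period).
- imaging.grab_frame(name): name is "side" or "top"; returns the picture (384x512x3 uint8, red, green, blue); there is no depth.
- imaging.camera_info(name): a dict with "fx", "fy", "cx", "cy" (pixels), "origin" and "attitude" of the camera in the world. Camera axes: x right, y down, z forward; pixel columns grow to the right and rows downward; lengths in m; the calibration is good to about 2 mm. A picture is of the moment at which its call begins. camera_info takes no time and is no camera call.
- order.job_done(): hands the job in, once; it reports no verdict.
The state is a dict: "clock": time; "qpos": joint angles; "qd": joint speeds; "joint_efforts": joint torques, N m; "position": TCP position; "tool_rot": TCP orientation; "force": force on the tool from outside, world axes, zero at the start; "moment": the same for the moment, N m; "grip_width": finger opening in m.
Only numpy, scipy, OpenCV 4.12 (cv2) and the standard library are available. Lean on these libraries where they do the work, as an engineer would, in place of code of your own. Each camera call takes 0.05 s, during which the arm holds its last target.

## Working session

There is one attempt and no reset: what is moved stays moved. The work goes in short steps, Python scripts to look and compute and a tool call to move; the robot and the scene stay as the last step left them, time stands still between calls to the robot, and variables do not carry over. Pictures are saved under pics/ and viewed, and the job is handed in when it is done.

Besides the shell and the picture viewer there is one more tool, called as name([rows], argument=value, ...), one row to a line, values as JSON. arm_command: Moves the arm, as the interface text tells. Its arguments: {"type":"object","properties":{"commands":{"type":"array"},"grip":{"type":"number"},"squeeze":{"type":"number"}},"required":["commands"]}

```bash
mkdir -p pics; ls; python3 - <<'E'
from workcell import sensors, imaging, order, bot
import cv2,numpy as np
print(sensors.observe()); print([a for a in dir(bot) if a[0]!='_'])
for n in("side","top"):
    im=imaging.grab_frame(n); cv2.imwrite(f"pics/{n}0.png",cv2.resize(im[:,:,::-1],(800,600),interpolation=cv2.INTER_CUBIC)); np.save(f"pics/{n}0.npy",im)
    print(n,imaging.camera_info(n))
E
```

```text
pics
{'clock': 0.0, 'qpos': array([ 1.07379766,  0.52198036, -0.03634345,  1.60000333,  0.02118618,
        1.02110806, -0.11279366]), 'qd': array([-0.00068618, -0.00041626, -0.0006737 , -0.00146715,  0.00054578,
        0.00026564,  0.00088393]), 'joint_efforts': array([ 5.13440518e-04, -9.27096248e+01,  1.98013455e+00, -3.69926226e+01,
        1.79118913e-02,  8.11289123e-03, -4.55775501e-05]), 'position': array([ 0.25856633, -0.56864436,  0.23874819]), 'tool_rot': array([-1.51659334,  1.56968159,  2.05180096]), 'force': array([-0.13222299,  0.92373142,  0.60853882]), 'moment': array([-0.02824561, -0.00678472, -0.01502357]), 'grip_width': 0.08558531580438401}
['IKError', 'tip_extent']
side {'fx': 402.7434460246384, 'fy': 402.7434460246384, 'cx': 258.2243671437027, 'cy': 185.02294305703674, 'origin': array([0.18442884, 0.80998254, 0.86381446]), 'attitude': array([-2.29271018,  0.00659967, -2.6976387 ])}
top {'fx': 366.8744287092982, 'fy': 366.8744287092982, 'cx': 249.68904096478119, 'cy': 189.75508853597015, 'origin': array([0.47106277, 0.03480472, 0.96005784]), 'attitude': array([-3.02946777, -0.02581889, -1.55956617])}
```

View pics/top0.png

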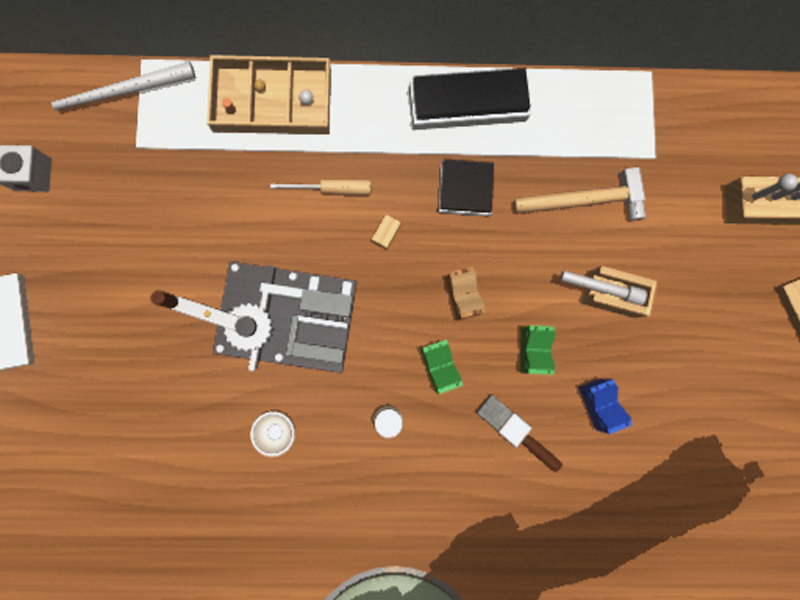

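View pics/side0.png

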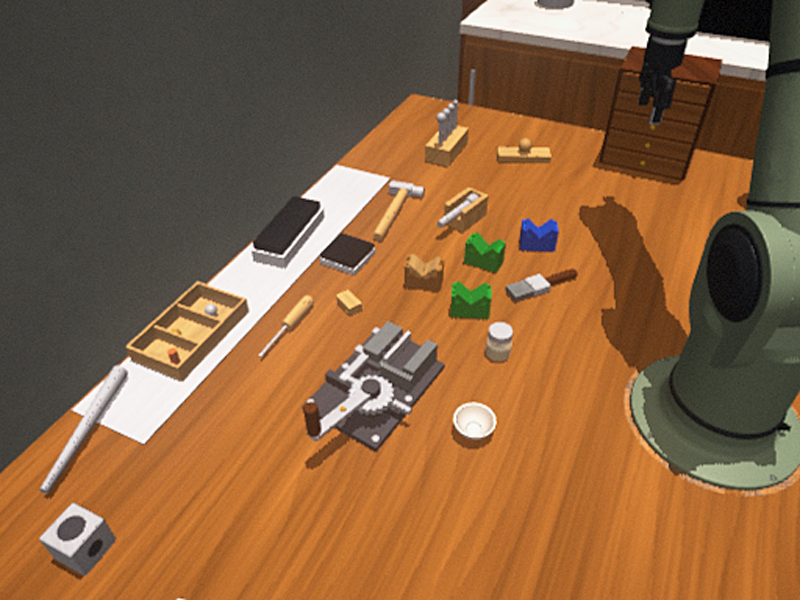

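```bash
cat > h.py <<'E'
import numpy as np,cv2
from scipy.spatial.transform import Rotation as R
from workcell import sensors, imaging, order, bot
def cam(n):
    c=imaging.camera_info(n); return c,R.from_euler('xyz',c['attitude']).as_matrix(),np.array(c['origin'])
def ray(n,u,v):
    c,M,o=cam(n); d=M@np.array([(u-c['cx'])/c['fx'],(v-c['cy'])/c['fy'],1]); return o,d
def onz(n,u,v,z):
    o,d=ray(n,u,v); return o+d*(z-o[2])/d[2]
def proj(n,p):
    c,M,o=cam(n); q=M.T@(np.array(p)-o); return np.array([c['fx']*q[0]/q[2]+c['cx'],c['fy']*q[1]/q[2]+c['cy']])
def tri(a,b):
    (o1,d1),(o2,d2)=ray("top",*a),ray("side",*b)
    A=np.stack([d1,-d2],1); t=np.linalg.lstsq(A,o2-o1,rcond=None)[0]
    p,q=o1+d1*t[0],o2+d2*t[1]; return (p+q)/2,np.linalg.norm(p-q)
def crop(n,im,u0,v0,w,h,s,name):
    c=cv2.resize(im[v0:v0+h,u0:u0+w,::-1],None,fx=s,fy=s,interpolation=cv2.INTER_NEAREST)
    for u in range((u0//10+1)*10,u0+w,10):
        cv2.line(c,((u-u0)*s,0),((u-u0)*s,6),(0,255,255),1); cv2.putText(c,str(u),((u-u0)*s-10,18),0,.35,(0,255,255),1)
    for v in range((v0//10+1)*10,v0+h,10):
        cv2.line(c,(0,(v-v0)*s),(6,(v-v0)*s),(0,255,255),1); cv2.putText(c,str(v),(8,(v-v0)*s+4),0,.35,(0,255,255),1)
    cv2.imwrite(f"pics/{name}.png",c)
def snap(tag):
    r={}
    for n in("top","side"):
        r[n]=imaging.grab_frame(n); np.save(f"pics/{n}{tag}.npy",r[n])
    return r
E
python3 - <<'E'
from h import *
t=np.load("pics/top0.npy"); s=np.load("pics/side0.npy")
crop("top",t,95,160,140,85,5,"c_clamp")
crop("top",t,280,160,145,100,5,"c_rest")
crop("side",s,185,195,105,100,6,"c_clamps")
crop("side",s,250,100,120,110,5,"c_rests")
E
```

```text
(no output)
```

View pics/c_clamp.png

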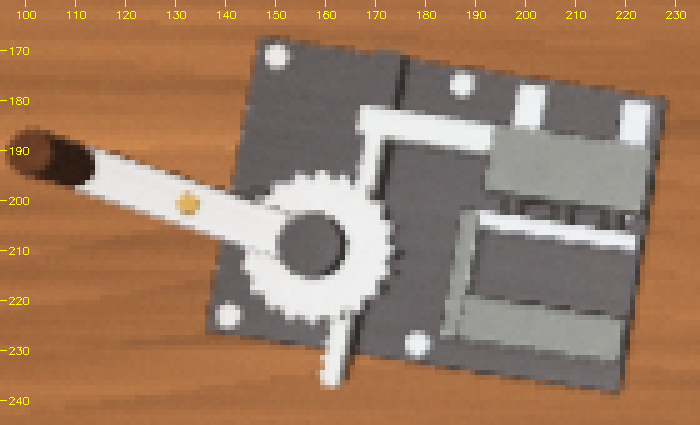

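View pics/c_rest.png

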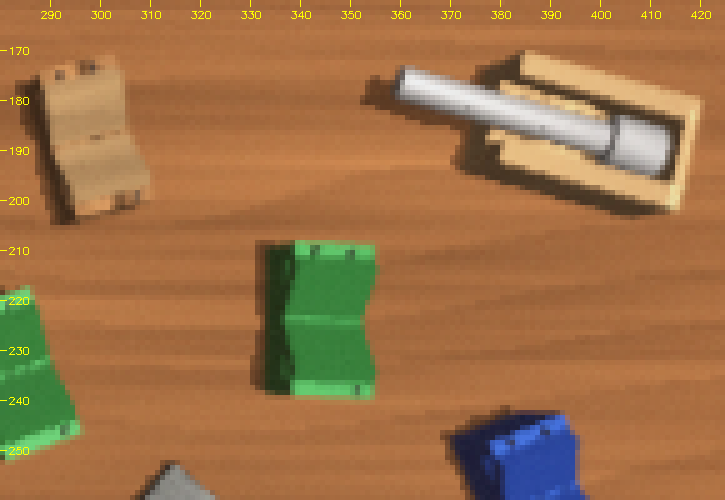

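View pics/c_clamps.png

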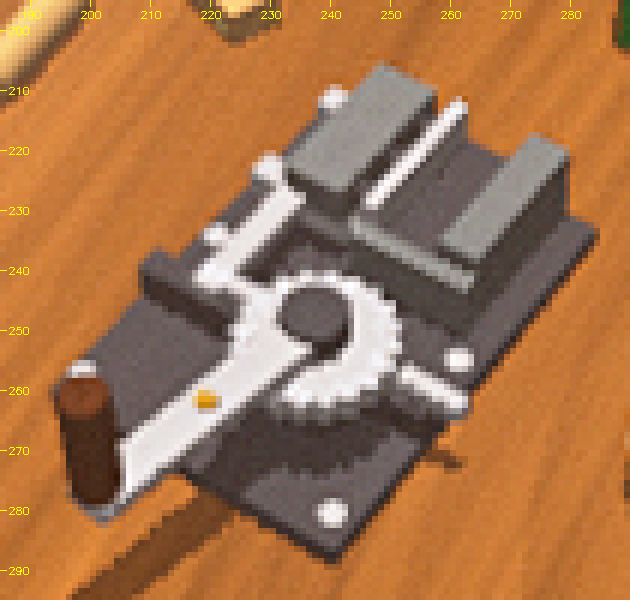

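View pics/c_rests.png

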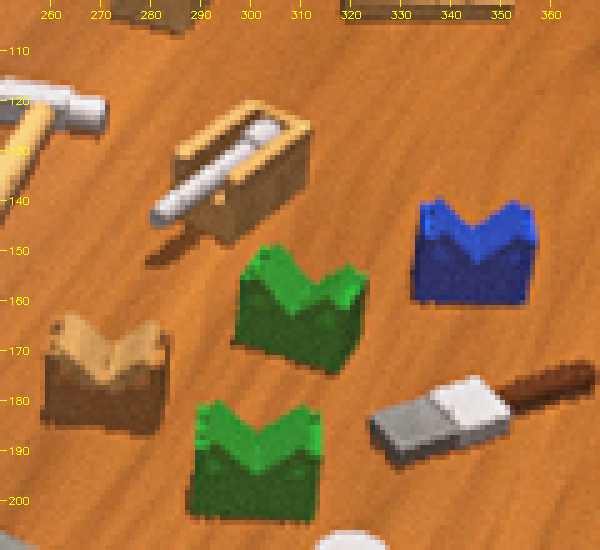

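```bash
python3 - <<'E'
from h import *
t=np.load("pics/top0.npy"); s=np.load("pics/side0.npy")
p=lambda a:np.round(np.array(a)*1000,1)
# stake
hsv=cv2.cvtColor(t,cv2.COLOR_RGB2HSV)
m=((hsv[...,1]<60)&(hsv[...,2]>90)).astype(np.uint8); m[:,:354]=0;m[:,420:]=0;m[:168]=0;m[202:]=0
n,l,st,c=cv2.connectedComponentsWithStats(m); k=1+np.argmax(st[1:,4]); m=(l==k)
v,u=np.nonzero(m); 
W=np.array([onz("top",a,b,.039)[:2] for a,b in zip(u,v)])
sh=u<398
mu=W[sh].mean(0); d=np.linalg.svd(W[sh]-mu)[2][0]; d*=np.sign(d[1])
q=(W-mu)@d; w=(W-mu)@np.array([-d[1],d[0]])
print("stake dir",d,"yaw",np.arctan2(-d[0],d[1]),"ext",q.min(),q.max(),"tip",p(mu+d*q.max()),"headend",p(mu+d*q.min()),"len",q.max()-q.min(),"w",np.ptp(w[sh[:]]))
print("clamp tri")
for nm,a,b in [("-x-y",(220,238),(284,233)),("-x+y",(136,226),(240,288)),("handle",(102,190),(199,258)),("hub",(157,209),(237,247)),("fixjaw in,-y",(220,224),(275,218.5)),("stop in top +x",(190,202),(247,230))]:
    X,e=tri(a,b); print(nm,p(X),round(e*1000,1))
for nm,a,b in [("TL",(288,173),(260,164)),("TR",(303,170),(263,163)),("BL",(296,203),(281,167)),("stake tip",(360,177),(281,144))]:
    X,e=tri(a,b); print(nm,p(X),round(e*1000,1))
print("rest z60",[p(onz("top",*a,.06)) for a in [(288.5,173),(303,170),(295.5,203),(310,199)]])
print("base z10",[p(onz("top",*a,.01)) for a in [(147,167),(227.5,180),(219,238.5),(136,226)]])
E
```

```text
stake dir [0.25457943 0.96705187] yaw -0.2574127794793751 ext -0.09206484682177894 0.05032712523485748 tip [ 614.4 -268.3] headend [ 578.1 -406. ] len 0.14239197205663642 w 0.01760717857493832
clamp tri
-x-y [453.1  86.6   4.9] 0.9
-x+y [481.6 302.9   5.3] 1.4
handle [559.5 346.6 132.5] 0.6
hub [522.2 236.2  70.5] 1.1
fixjaw in,-y [485.9  84.1  47.7] 4.2
stop in top +x [537.8 158.6  50.6] 7.1
TL [610. -80.  83.] 4.9
TR [ 621.2 -122.3   53.3] 8.5
BL [541.7 -98.2  80.4] 4.0
stake tip [ 614.  -270.8   34. ] 2.9
rest z60 [array([616. , -83.5,  60. ]), array([ 624.2, -119.7,   60. ]), array([ 541.4, -100.7,   60. ]), array([ 551.8, -136.8,   60. ])]
base z10 [array([634.2, 279.8,  10. ]), array([603.1,  69.7,  10. ]), array([451.5,  88.7,  10. ]), array([480.9, 301.3,  10. ])]
```

```bash
cat >> h.py <<'E'
def fr(x,y,yaw):
    c,s=np.cos(yaw),np.sin(yaw); return lambda a,b,z:(x+c*a-s*b,y+s*a+c*b,z)
def overlay(n,im,segs,u0,v0,w,h,s,name):
    crop(n,im,u0,v0,w,h,s,name); c=cv2.imread(f"pics/{name}.png")
    for A,B in segs:
        a,b=[(proj(n,P)+.5-[u0,v0])*s for P in (A,B)]
        cv2.line(c,tuple(a.astype(int)),tuple(b.astype(int)),(0,0,255) ,1)
    cv2.imwrite(f"pics/{name}.png",c)
E
python3 - <<'E'
from h import *
t=np.load("pics/top0.npy"); s=np.load("pics/side0.npy")
C=fr(.516,.1917,-.139)
segs=[(C(-.012,-.11,.055),C(-.012,-.03,.055)),(C(-.012,-.03,.044),C(.028,-.03,.044)),(C(-.012,-.11,.055),C(-.012,-.11,.03)),(C(-.012,-.11,.03),C(.028,-.11,.03)),(C(0,.035,.07),C(0,.055,.07)),(C(-.01,.045,.07),C(.01,.045,.07))]
S=fr(*(np.array([.614,-.269])-.07*np.array([.2546,.967])),-.2574)
segs2=[(S(0,.07,.039),S(0,-.068,.039)),(S(-.029,.015,.054),S(-.029,-.078,.054)),(S(.029,.015,.054),S(.029,-.078,.054)),(S(-.029,-.078,.054),S(.029,-.078,.054)),(S(-.029,.015,.054),S(.029,.015,.054))]
Q=fr(.583,-.110,.243)
segs2+=[(Q(a,b,.06),Q(c,d,.06)) for a,b,c,d in [(-.038,-.02,.038,-.02),(-.038,.02,.038,.02),(-.038,-.02,-.038,.02),(.038,-.02,.038,.02)]]+[(Q(0,-.02,.035),Q(0,.02,.035))]
segs2+=[(Q(a,.02,.06),Q(0,.02,.035)) for a in(-.025,.025)]
overlay("top",t,segs,95,160,140,85,5,"o1"); overlay("top",t,segs2,280,160,145,100,5,"o2")
overlay("side",s,segs,185,195,105,100,6,"o3"); overlay("side",s,segs2,250,100,120,110,5,"o4")
a,b,c,d=[cv2.imread(f"pics/o{i}.png") for i in (1,2,3,4)]
f=lambda x:cv2.resize(x,(400,300) ) 
cv2.imwrite("pics/o.png",np.vstack([np.hstack([a[:425],np.zeros((425,25,3),np.uint8)])]))
E
```

```text
(no output)
```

View pics/o1.png

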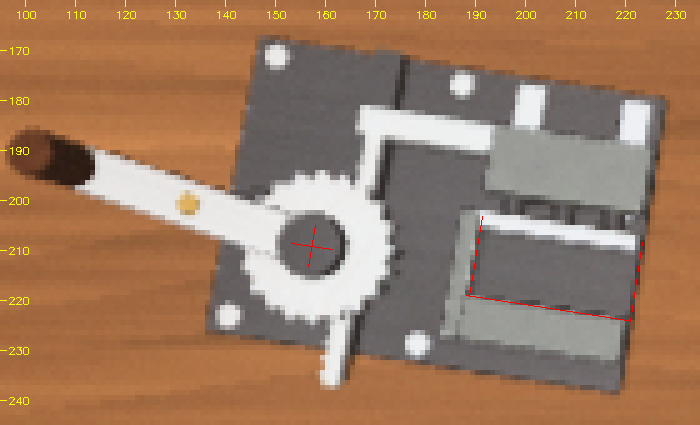

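View pics/o2.png

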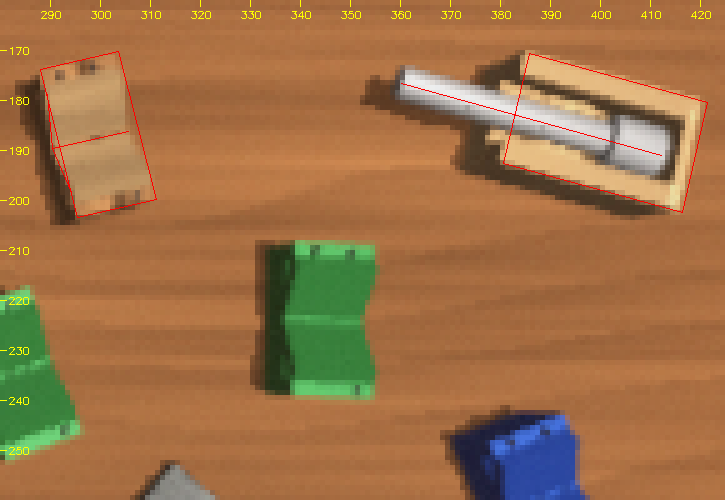

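View pics/o3.png

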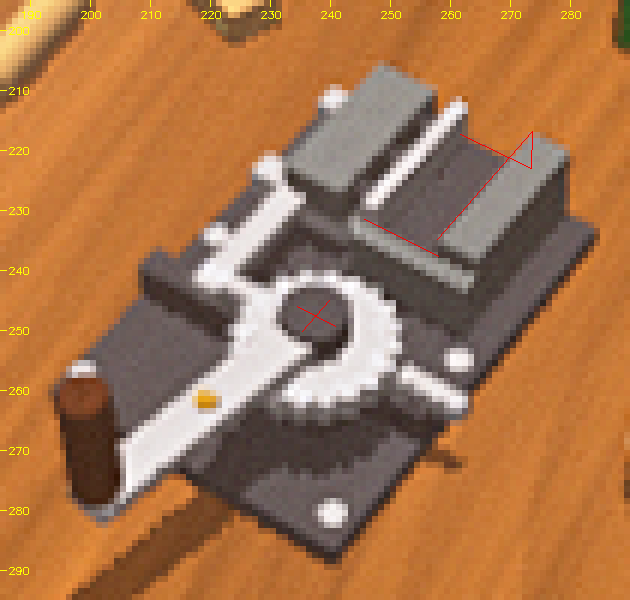

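View pics/o4.png

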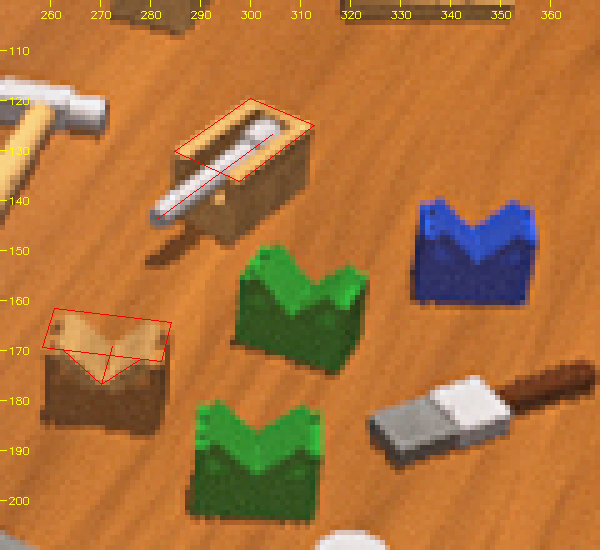

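```bash
cat >> h.py <<'E'
def plan(x,y,z,ang=None):
    """ang: world angle of stake/axis direction perpendicular to jaws (tool z axis line)"""
    o=sensors.observe(); M=R.from_euler('xyz',o['tool_rot']).as_matrix()
    d=M.T@(np.array([x,y,z])-o['position'])*100
    tw=0
    if ang is not None:
        a=np.array([np.cos(ang),np.sin(ang),0]); l=M.T@a  # want tool z || a
        tw=np.arctan2(-l[1],l[2]); tw=(tw+np.pi/2)%np.pi-np.pi/2
    print("d cm",np.round(d,2),"twist",round(tw,3),"clk",round(o['clock'],2),"pos",np.round(o['position'],4),"F",np.round(o['force'],1),"w",round(o['grip_width'],4),"q",np.round(o['qpos'],2),"tilt",np.round(M[:,0],3))
E
python3 -c "
from h import *
plan(.6071,-.2951,.13,np.arctan2(.967,.2546)-.01)"
```

```text
d cm [ 10.89 -10.47 -43.06] twist -0.877 clk 0.1 pos [ 0.2586 -0.5687  0.2388] F [ 0.6 -0.1  0.7] w 0.0853 q [ 1.07  0.52 -0.04  1.6   0.02  1.02 -0.11] tilt [-0.     0.001 -1.   ]
```

Candidates (512×384 top image): for the rest there is wood (299,187), green (345,223) and (276,235), and blue (388,260), so I take the wooden one at (299,187). For the stake there is the steel stake in the wooden rack (387,184) and a grey tapered bar on the white strip (80,55), so I take the one in the rack. The close crops and the projected outlines (rest, rack, clamp channel, hub) agree with this to about 1 px. Handle top is at (102,190).

arm_command([
  {"dx":5,"dy":-10.5,"dz":-43.1,"twist":-0.877},
  {"dx":10.9,"dy":-10.5,"dz":-43.1,"twist":-0.877},
  {"dx":10.9,"dy":-10.5,"dz":-43.1,"twist":-0.877},
  {"dx":10.9,"dy":-10.5,"dz":-43.1,"twist":-0.877},
  {"dx":10.9,"dy":-10.5,"dz":-43.1,"twist":-0.877},
  {"dx":10.9,"dy":-10.5,"dz":-43.1,"twist":-0.877},
  {"dx":10.9,"dy":-10.5,"dz":-43.1,"twist":-0.877},
  {"dx":10.9,"dy":-10.5,"dz":-43.1,"twist":-0.877},
  {"dx":10.9,"dy":-10.5,"dz":-43.1,"twist":-0.877},
  {"dx":10.9,"dy":-10.5,"dz":-43.1,"twist":-0.877},
  {"dx":10.9,"dy":-10.5,"dz":-43.1,"twist":-0.877},
  {"dx":10.9,"dy":-10.5,"dz":-43.1,"twist":-0.877},
], grip=-0.3)

```text
clock: 1.1
position: [0.6124, -0.2862, 0.1274]
tool_rot: [-2.874, 1.565, 1.58]
force: [1.2, 1.1, -0.2]
grip_width: 0.0556
```

```bash
python3 -c "
from h import *
r=snap('1')
crop('top',r['top'],330,140,110,85,7,'a1')
crop('side',r['side'],240,60,110,100,6,'a2')
plan(.6071,-.2951,.027,np.arctan2(.967,.2546)-.01)"
```

```text
d cm [ 1.017e+01 -1.000e-02  2.800e-01] twist 0.003 clk 1.2 pos [ 0.6081 -0.2926  0.1287] F [ 0.1 -1.4  0.6] w 0.0554 q [ 0.53  0.73 -0.26  1.53  0.22  0.91 -0.07] tilt [-0.002  0.002 -1.   ]
```

View pics/a1.png

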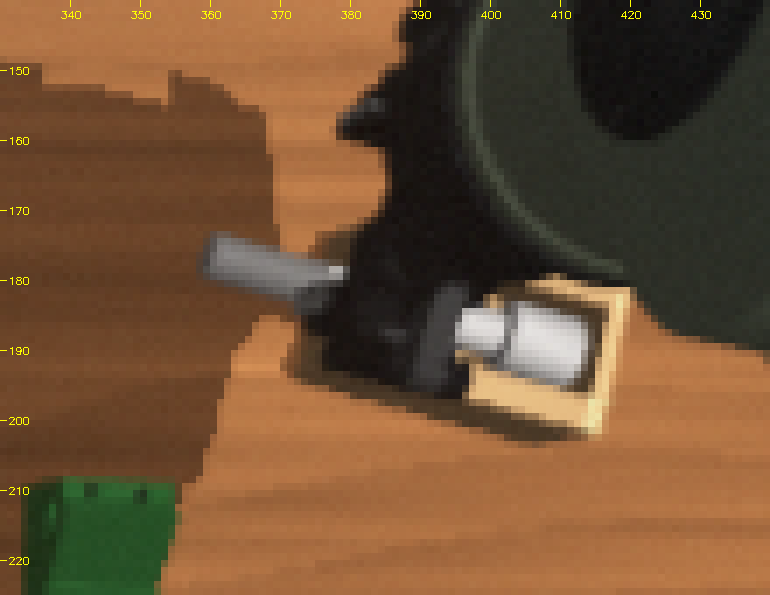

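View pics/a2.png

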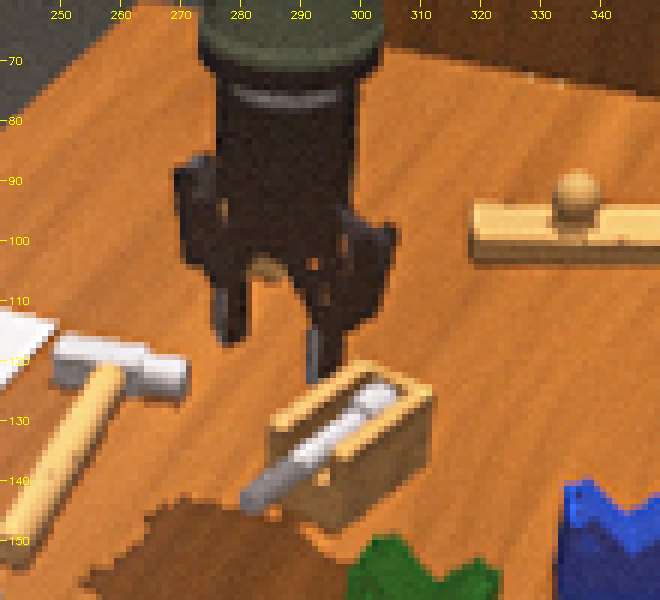

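The gripper stands above the shank end: the shank is at (360–378,177) in the top view and the fingers straddle its line. I am descending.

arm_command([
  {"dx":3,"dz":0.3},
  {"dx":6,"dz":0.3},
  {"dx":8.5,"dz":0.3},
  {"dx":9.7,"dz":0.3},
  {"dx":10.2,"dz":0.3},
  {"dx":10.2,"dz":0.3},
  {"dx":10.2,"dz":0.3},
])

```text
validation failed for argument at $.co...
```

arm_command([
  {"dx":0},
  {"dx":0},
  {"dx":0},
  {"dx":0},
  {"dx":0},
  {"dx":0},
], grip=1, squeeze=60)

```text
validation failed for argument at $.co...
```

```bash
python3 -c "
from h import *
plan(.6071,-.2951,.16,np.arctan2(.967,.2546)-.01)
plan(.583-.0104,-.110+.0418,.16,np.pi/2+.243)"
```

```text
d cm [-3.13 -0.04  0.26] twist 0.003 clk 1.2 pos [ 0.6081 -0.2926  0.1287] F [ 0.1 -1.4  0.6] w 0.0554 q [ 0.53  0.73 -0.26  1.53  0.22  0.91 -0.07] tilt [-0.002  0.002 -1.   ]
d cm [ -3.08  -9.29 -20.74] twist -0.507 clk 1.2 pos [ 0.6081 -0.2926  0.1287] F [ 0.1 -1.4  0.6] w 0.0554 q [ 0.53  0.73 -0.26  1.53  0.22  0.91 -0.07] tilt [-0.002  0.002 -1.   ]
```

arm_command([
  {"dx":3,"dy":0,"dz":0.3,"twist":0},
  {"dx":6,"dy":0,"dz":0.3,"twist":0},
  {"dx":8.5,"dy":0,"dz":0.3,"twist":0},
  {"dx":9.7,"dy":0,"dz":0.3,"twist":0},
  {"dx":10.2,"dy":0,"dz":0.3,"twist":0},
  {"dx":10.2,"dy":0,"dz":0.3,"twist":0},
  {"dx":10.2,"dy":0,"dz":0.3,"twist":0},
])

```text
clock: 1.78
position: [0.6075, -0.2959, 0.0279]
tool_rot: [-2.465, 1.569, 1.983]
force: [0.4, -0.1, 0.2]
grip_width: 0.0557
```

arm_command([
  {"dx":0,"dy":0,"dz":0,"twist":0},
  {"dx":0,"dy":0,"dz":0,"twist":0},
  {"dx":0,"dy":0,"dz":0,"twist":0},
  {"dx":0,"dy":0,"dz":0,"twist":0},
  {"dx":0,"dy":0,"dz":0,"twist":0},
  {"dx":0,"dy":0,"dz":0,"twist":0},
], grip=1, squeeze=60)

```text
clock: 2.28
position: [0.608, -0.2961, 0.0286]
tool_rot: [3.001, 1.57, 1.166]
force: [0.3, -0.6, 6.7]
grip_width: 0.016
```

```bash
python3 -c "
from h import *
plan(.6071,-.2951,.16,np.arctan2(.967,.2546)-.01)
plan(.583-.0104,-.110+.0418,.16,np.pi/2+.243)"
```

```text
d cm [-13.14  -0.11  -0.09] twist 0.003 clk 2.28 pos [ 0.608  -0.2961  0.0286] F [ 0.3 -0.6  6.7] w 0.016 q [ 0.51  0.86 -0.24  1.57  0.26  0.74 -0.1 ] tilt [ 0.     0.001 -1.   ]
d cm [-13.12  -9.37 -21.09] twist -0.508 clk 2.28 pos [ 0.608  -0.2961  0.0286] F [ 0.3 -0.6  6.7] w 0.016 q [ 0.51  0.86 -0.24  1.57  0.26  0.74 -0.1 ] tilt [ 0.     0.001 -1.   ]
```

arm_command([
  {"dx":-1,"dy":0,"dz":0,"twist":0},
  {"dx":-3,"dy":0,"dz":0,"twist":0},
  {"dx":-6,"dy":0,"dz":0,"twist":0},
  {"dx":-9,"dy":0,"dz":0,"twist":0},
  {"dx":-11,"dy":0,"dz":0,"twist":0},
  {"dx":-12,"dy":0,"dz":0,"twist":0},
  {"dx":-12,"dy":0,"dz":0,"twist":0},
])

```text
clock: 2.87
position: [0.6088, -0.2966, 0.1511]
tool_rot: [1.714, 1.567, -0.122]
force: [0.3, 0.6, -1.0]
grip_width: 0.0165
```

```bash
python3 -c "
from h import *
r=snap('2')
crop('top',r['top'],320,130,130,95,6,'b1')
crop('side',r['side'],220,40,120,110,6,'b2')
plan(.583-.0104,-.110+.0418,.13,np.pi/2+.243)"
```

```text
d cm [  1.81  -9.32 -21.08] twist -0.507 clk 2.97 pos [ 0.6075 -0.296   0.1478] F [-0.9 -0.3 -2.4] w 0.0163 q [ 0.53  0.71 -0.27  1.52  0.22  0.94 -0.07] tilt [-0.001  0.001 -1.   ]
```

View pics/b1.png

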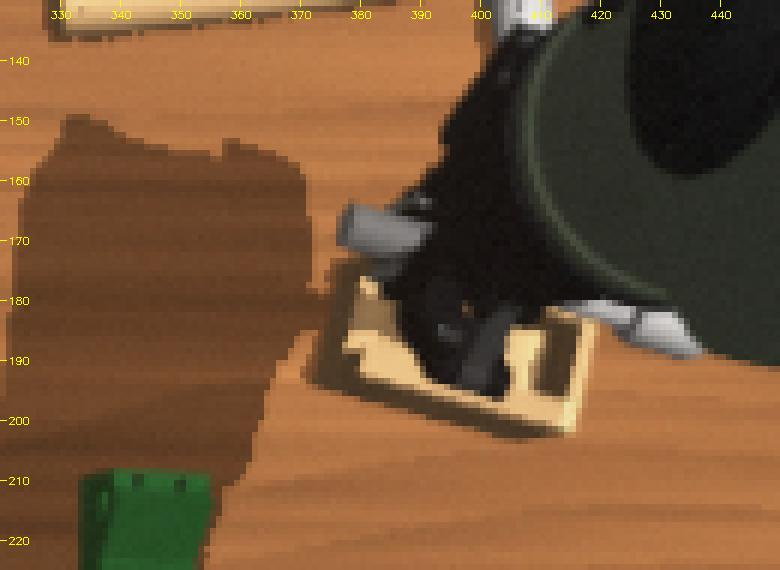

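View pics/b2.png

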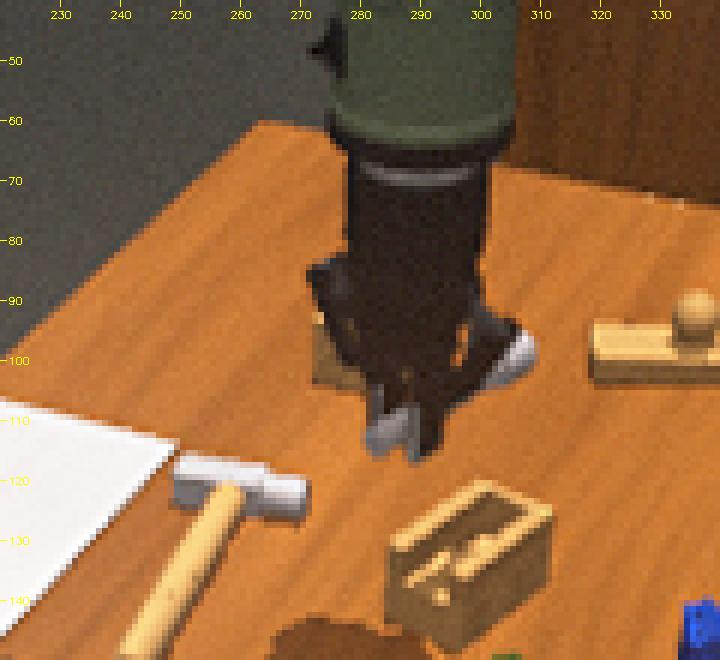

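```bash
python3 -c "
from h import *
for a,b in [((379,167.5),(282.5,113)),((435,188),(307.5,97))]:
    X,e=tri(a,b);print(np.round(X,4),e)
"
```

```text
[ 0.6157 -0.2737  0.1578] 0.00024264965539813786
[ 0.5711 -0.3929  0.1675] 0.0017921331876517646
```

arm_command([
  {"dx":0,"dy":-9.3,"dz":-21.1,"twist":-0.507},
  {"dx":0,"dy":-9.3,"dz":-21.1,"twist":-0.507},
  {"dx":0,"dy":-9.3,"dz":-21.1,"twist":-0.507},
  {"dx":0,"dy":-9.3,"dz":-21.1,"twist":-0.507},
  {"dx":1,"dy":-9.3,"dz":-21.1,"twist":-0.507},
  {"dx":1.8,"dy":-9.3,"dz":-21.1,"twist":-0.507},
  {"dx":1.8,"dy":-9.3,"dz":-21.1,"twist":-0.507},
  {"dx":1.8,"dy":-9.3,"dz":-21.1,"twist":-0.507},
  {"dx":1.8,"dy":-9.3,"dz":-21.1,"twist":-0.507},
])

```text
clock: 3.72
position: [0.5723, -0.0686, 0.1289]
tool_rot: [-2.249, 1.568, 2.706]
force: [0.2, -0.8, -1.1]
grip_width: 0.016
```

```bash
python3 -c "
from h import *
r=snap('3')
crop('top',r['top'],230,130,130,95,6,'b1')
crop('side',r['side'],220,70,120,110,6,'b2')
plan(.583-.0106,-.110+.0427,.039,np.pi/2+.243)"
```

```text
d cm [ 9.05  0.03 -0.18] twist -0.002 clk 3.82 pos [ 0.5727 -0.0692  0.1295] F [-0.  -1.1 -1.3] w 0.0161 q [ 0.31  0.61 -0.41  1.81  0.32  0.79 -0.03] tilt [-0.001  0.001 -1.   ]
```

View pics/b1.png

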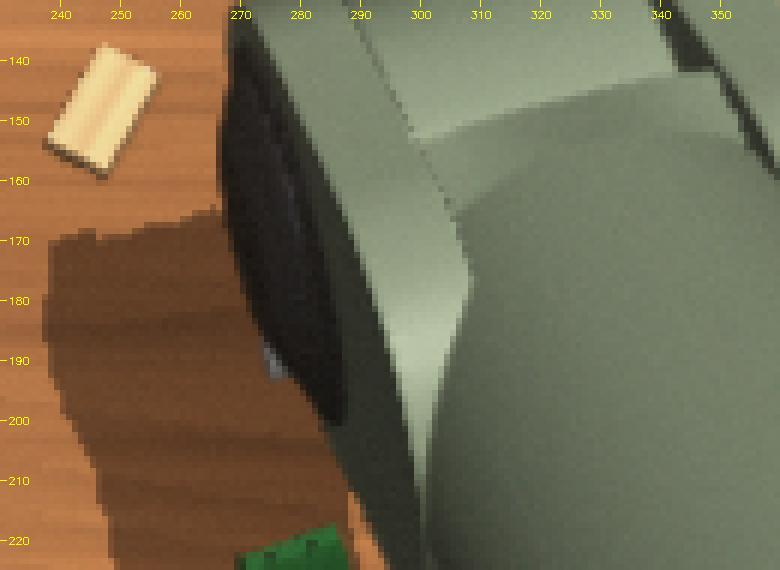

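View pics/b2.png

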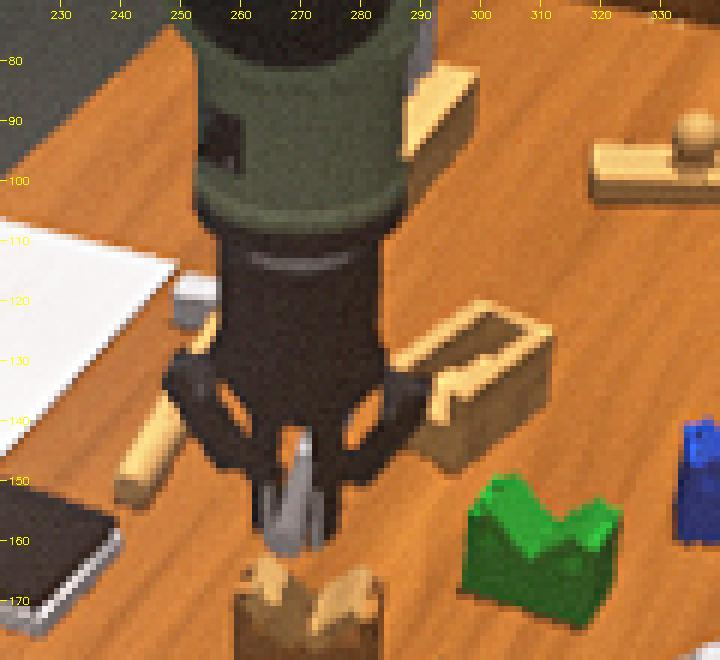

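Side view: the stake is held level, with its tip at (267,158) in line with the wooden rest's groove at (273,163). Lowering.

arm_command([
  {"dx":3,"dy":0,"dz":-0.2,"twist":0},
  {"dx":6,"dy":0,"dz":-0.2,"twist":0},
  {"dx":8,"dy":0,"dz":-0.2,"twist":0},
  {"dx":8.7,"dy":0,"dz":-0.2,"twist":0},
  {"dx":9.1,"dy":0,"dz":-0.2,"twist":0},
  {"dx":9.1,"dy":0,"dz":-0.2,"twist":0},
  {"dx":9.1,"dy":0,"dz":-0.2,"twist":0},
])

```text
clock: 4.4
position: [0.5727, -0.0675, 0.0395]
tool_rot: [3.087, 1.57, 1.757]
force: [-0.3, 0.4, -1.9]
grip_width: 0.0158
```

arm_command([
  {"dx":0.1,"dy":0,"dz":0,"twist":0},
  {"dx":0.2,"dy":0,"dz":0,"twist":0},
  {"dx":0.2,"dy":0,"dz":0,"twist":0},
])

```text
clock: 4.65
position: [0.5729, -0.0678, 0.0383]
tool_rot: [1.974, 1.57, 0.644]
force: [-2.4, -0.6, 4.1]
grip_width: 0.0159
```

arm_command([
  {"dx":0,"dy":0,"dz":0,"twist":0},
  {"dx":0,"dy":0,"dz":0,"twist":0},
  {"dx":0,"dy":0,"dz":0,"twist":0},
  {"dx":0,"dy":0,"dz":0,"twist":0},
  {"dx":0,"dy":0,"dz":0,"twist":0},
  {"dx":0,"dy":0,"dz":0,"twist":0},
], grip=-0.1)

```text
clock: 5.15
position: [0.5729, -0.0678, 0.0382]
tool_rot: [2.078, 1.57, 0.747]
force: [1.0, 0.1, 0.1]
grip_width: 0.0469
```

arm_command([
  {"dx":-3,"dy":0,"dz":0,"twist":0},
  {"dx":-6,"dy":0,"dz":0,"twist":0},
  {"dx":-10,"dy":0,"dz":0,"twist":0},
  {"dx":-14,"dy":0,"dz":-10,"twist":0},
  {"dx":-14,"dy":0,"dz":-10,"twist":0},
  {"dx":-14,"dy":0,"dz":-10,"twist":0},
  {"dx":-14,"dy":0,"dz":-10,"twist":0},
])

```text
clock: 5.73
position: [0.5488, 0.0349, 0.1807]
tool_rot: [1.95, 1.566, 0.626]
force: [-0.1, 0.6, -0.3]
grip_width: 0.0468
```

```bash
python3 -c "
from h import *
r=snap('4')
crop('top',r['top'],230,130,130,95,6,'b1')
crop('side',r['side'],220,100,120,110,6,'b2')
plan(.583,-.110,.15,np.pi/2+.243)"
```

```text
d cm [ 2.87 -0.06 14.4 ] twist -0.001 clk 5.83 pos [0.5491 0.0299 0.1787] F [ 0.2 -0.6  0.6] w 0.047 q [ 0.17  0.51 -0.45  1.84  0.28  0.85 -0.18] tilt [ 0.001  0.    -1.   ]
```

View pics/b1.png

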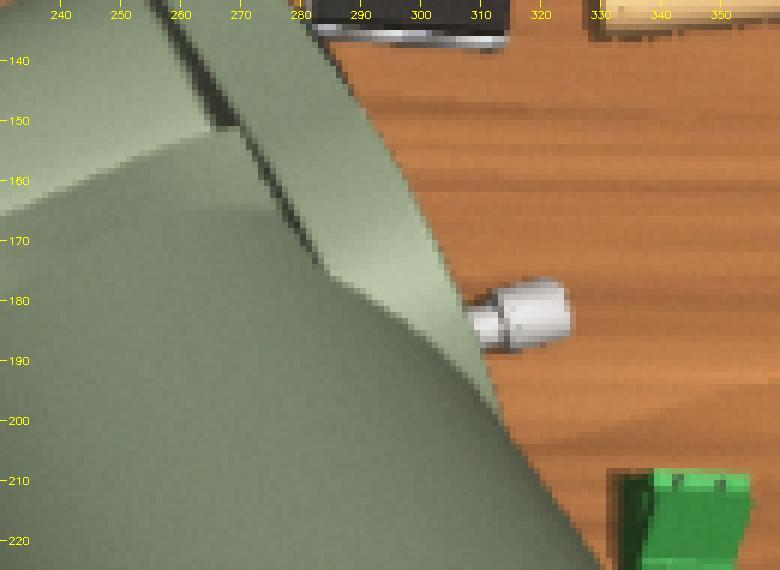

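View pics/b2.png

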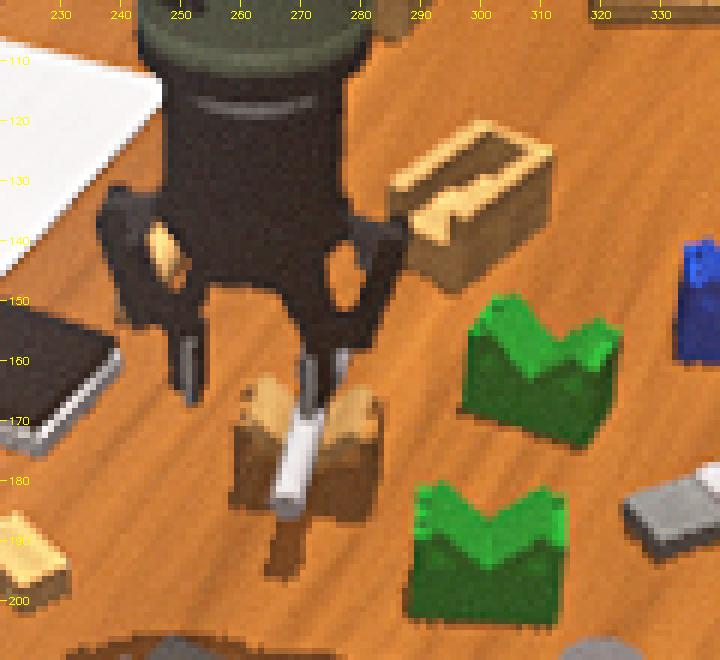

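The stake lies in the wooden rest (side: tip at (267,183), in the groove) and the head is free on the far side (top: (312–325,183)). Next I measure the head and take it there.

```bash
python3 -c "
from h import *
t=np.load('pics/top4.npy'); hsv=cv2.cvtColor(t,cv2.COLOR_RGB2HSV)
m=((hsv[...,1]<60)&(hsv[...,2]>90)); m[:,:313]=0;m[:,330:]=0;m[:172]=0;m[:,:][192:]=0
v,u=np.nonzero(m); print(u.min(),u.max(),v.min(),v.max(),u.mean(),v.mean(),len(u))
W=np.array([onz('top',a,b,.048)[:2] for a,b in zip(u,v)])
a=np.array([-np.sin(.243),np.cos(.243)])
print(W.mean(0), 'extent along',((W-[.583,-.110])@a).min(),((W-[.583,-.110])@a).max(),'perp',((W-[.583,-.110])@[a[1],-a[0]]).min(),((W-[.583,-.110])@[a[1],-a[0]]).max())
print(tri((325,182),(276,161)))
tip=np.array(onz('top',0,0,0))
o,d=ray('side',268,183.5); print('tip side at z.048',o+d*(.048-o[2])/d[2])
plan(.583+.054*np.sin(.243),-.11-.054*np.cos(.243),.13,np.pi/2+.243)
"
```

```text
313 324 176 188 318.2436974789916 181.85714285714286 119
[ 0.59653597 -0.16023333] extent along -0.0674151722525942 -0.035826527524899024 perp -0.012195849220940367 0.014489388622233782
(array([ 0.59805558, -0.18304614,  0.02571745]), np.float64(0.003020663269934161))
tip side at z.048 [ 0.56305519 -0.04360453  0.048     ]
d cm [ 4.87 -0.06 19.8 ] twist -0.001 clk 5.83 pos [0.5491 0.0299 0.1787] F [ 0.2 -0.6  0.6] w 0.047 q [ 0.17  0.51 -0.45  1.84  0.28  0.85 -0.18] tilt [ 0.001  0.    -1.   ]
```

arm_command([
  {"dx":1,"dy":-0.1,"dz":19.8,"twist":0},
  {"dx":1,"dy":-0.1,"dz":19.8,"twist":0},
  {"dx":2,"dy":-0.1,"dz":19.8,"twist":0},
  {"dx":3,"dy":-0.1,"dz":19.8,"twist":0},
  {"dx":5,"dy":-0.1,"dz":19.8,"twist":0},
  {"dx":5,"dy":-0.1,"dz":19.8,"twist":0},
  {"dx":5,"dy":-0.1,"dz":19.8,"twist":0},
  {"dx":5,"dy":-0.1,"dz":19.8,"twist":0},
  {"dx":5,"dy":-0.1,"dz":19.8,"twist":0},
])

```text
clock: 6.58
position: [0.5957, -0.1619, 0.129]
tool_rot: [1.656, 1.569, 0.328]
force: [0.6, 0.0, -0.2]
grip_width: 0.047
```

```bash
python3 -c "
from h import *
plan(.5965+.0005,-.1622,.037,np.pi/2+.243)"
```

```text
d cm [9.2  0.11 0.06] twist -0.001 clk 6.58 pos [ 0.5957 -0.1619  0.129 ] F [ 0.6  0.  -0.2] w 0.047 q [ 0.44  0.66 -0.4   1.7   0.32  0.84  0.14] tilt [ 0.002  0.001 -1.   ]
```

arm_command([
  {"dx":3,"dy":0.1,"dz":0.1,"twist":0},
  {"dx":6,"dy":0.1,"dz":0.1,"twist":0},
  {"dx":8,"dy":0.1,"dz":0.1,"twist":0},
  {"dx":9.2,"dy":0.1,"dz":0.1,"twist":0},
  {"dx":9.2,"dy":0.1,"dz":0.1,"twist":0},
  {"dx":9.2,"dy":0.1,"dz":0.1,"twist":0},
])

```text
clock: 7.08
position: [0.5974, -0.1621, 0.0377]
tool_rot: [1.608, 1.569, 0.281]
force: [0.1, -0.1, 0.4]
grip_width: 0.0469
```

arm_command([
  {"dx":0,"dy":0,"dz":0,"twist":0},
  {"dx":0,"dy":0,"dz":0,"twist":0},
  {"dx":0,"dy":0,"dz":0,"twist":0},
  {"dx":0,"dy":0,"dz":0,"twist":0},
  {"dx":0,"dy":0,"dz":0,"twist":0},
], grip=1, squeeze=70)

```text
clock: 7.5
position: [0.5978, -0.1623, 0.0388]
tool_rot: [1.36, 1.568, 0.032]
force: [-2.0, -0.9, 7.2]
grip_width: 0.026
```

arm_command([
  {"dx":-1,"dy":0,"dz":0,"twist":0},
  {"dx":-3,"dy":0,"dz":0,"twist":0},
  {"dx":-6,"dy":0,"dz":0,"twist":0},
  {"dx":-9,"dy":0,"dz":0,"twist":0},
  {"dx":-11,"dy":0,"dz":0,"twist":0},
  {"dx":-12,"dy":0,"dz":0,"twist":0},
  {"dx":-12,"dy":0,"dz":0,"twist":0},
])

```text
clock: 8.08
position: [0.5985, -0.1626, 0.1615]
tool_rot: [1.201, 1.564, -0.127]
force: [0.8, 0.4, -1.9]
grip_width: 0.0259
```

```bash
python3 -c "
from h import *
C=fr(.516,.1917,-.139)
p=C(.006,-.16,.15); print(p)
r=snap('5')
crop('top',r['top'],230,130,130,95,6,'b1')
crop('side',r['side'],220,70,120,110,6,'b2')
plan(*p,np.pi/2-.139)"
```

```text
(np.float64(0.4997736776185351), np.float64(0.03241187595438019), 0.15)
d cm [  0.8   -4.77 -21.25] twist 0.382 clk 8.18 pos [ 0.5971 -0.1624  0.1583] F [-0.   0.3 -2.9] w 0.0261 q [ 0.45  0.63 -0.41  1.68  0.3   0.9   0.16] tilt [ 0.003  0.    -1.   ]
```

View pics/b2.png

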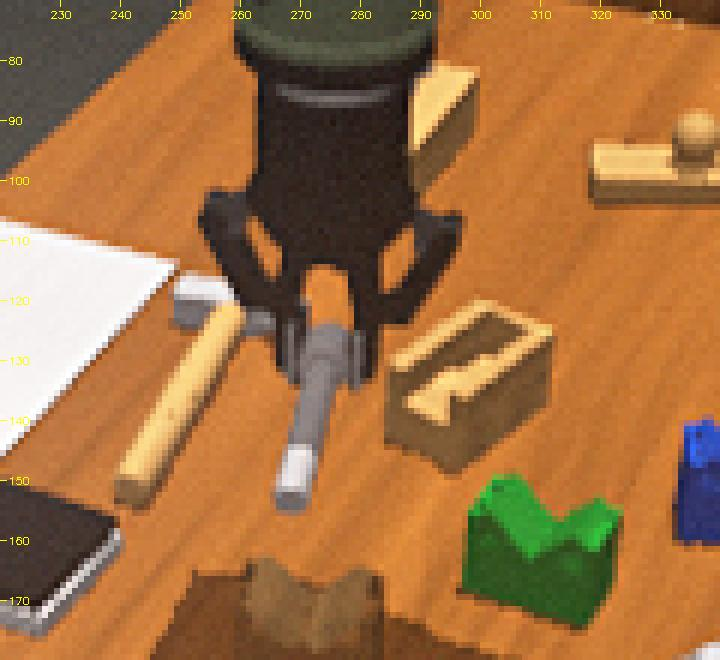

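View pics/b1.png

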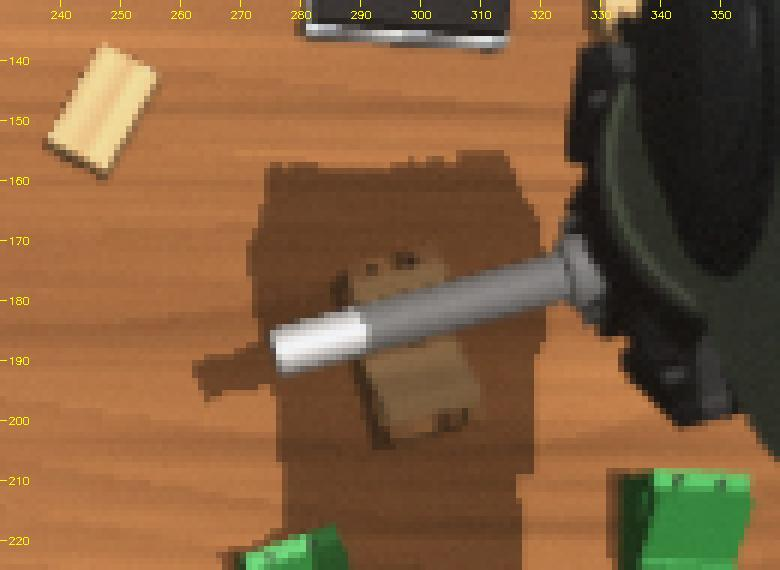

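The stake is held by the head and looks level, with its tip at top (276,188) and side (268,153). I am measuring the tip relative to the tool.

```bash
python3 -c "
from h import *
o=sensors.observe()['position']
for a,b in [((276,188.5),(268,153)),((326,176),(274,125.5))]:
    X,e=tri(a,b);print(np.round(X,4),round(e,4))
    d=X-o; ax=np.array([-np.sin(.243),np.cos(.243)]); print('along',d[:2]@ax,'perp(+x side)',d[:2]@np.array([ax[1],-ax[0]]),'dz',d[2])
print(onz('top',276,188.5,o[2]+.011))
C=fr(.516,.1917,-.139)
# pad strip lower edge z?
import itertools
for px in [(191,205),(221,209.5)]:
  for z in (.05,.055):
    P=np.array(onz('top',*px,z))-[.516,.1917,0]; c,s=np.cos(-.139),np.sin(-.139); print(px,z,'clamp x',c*P[0]+s*P[1],'y',-s*P[0]+c*P[1])
"
```

```text
[ 0.564  -0.0423  0.1655] 0.0007
along 0.12450378047552339 perp(+x side) -0.003231472640350833 dz 0.007211271920737616
[ 0.5904 -0.1463  0.1906] 0.0013
along 0.017248271222427964 perp(+x side) -0.0026936801866918885 dz 0.0322521321796847
[ 0.56390817 -0.04181354  0.16930506]
(191, 205) 0.05 clamp x 0.02238992449246035 y -0.03157132462962621
(191, 205) 0.055 clamp x 0.022141833397301854 y -0.032285767619435045
(221, 209.5) 0.05 clamp x 0.0225942742679453 y -0.10661450347917434
(221, 209.5) 0.055 clamp x 0.022345060443184656 y -0.10691664751664653
```

arm_command([
  {"dx":0,"dy":-4.8,"dz":-21.3,"twist":0.382},
  {"dx":0,"dy":-4.8,"dz":-21.3,"twist":0.382},
  {"dx":0,"dy":-4.8,"dz":-21.3,"twist":0.382},
  {"dx":0,"dy":-4.8,"dz":-21.3,"twist":0.382},
  {"dx":1,"dy":-4.8,"dz":-21.3,"twist":0.382},
  {"dx":3,"dy":-4.8,"dz":-21.3,"twist":0.382},
  {"dx":5,"dy":-4.8,"dz":-21.3,"twist":0.382},
  {"dx":5.8,"dy":-4.8,"dz":-21.3,"twist":0.382},
  {"dx":5.8,"dy":-4.8,"dz":-21.3,"twist":0.382},
  {"dx":5.8,"dy":-4.8,"dz":-21.3,"twist":0.382},
])

```text
clock: 9.02
position: [0.4993, 0.0323, 0.0996]
tool_rot: [1.587, 1.569, -0.123]
force: [0.8, -0.5, -2.1]
grip_width: 0.0262
```

```bash
python3 -c "
from h import *
C=fr(.516,.1917,-.139)
p=C(.006,-.16,.034); print(p)
r=snap('6')
crop('top',r['top'],160,150,110,90,7,'b1')
crop('side',r['side'],215,160,110,95,6,'b2')
plan(*p,np.pi/2-.139)"
```

```text
(np.float64(0.4997736776185351), np.float64(0.03241187595438019), 0.034)
d cm [ 6.65 -0.04 -0.  ] twist -0.001 clk 9.12 pos [0.4999 0.0323 0.1005] F [-0.3  0.7 -1.2] w 0.0263 q [ 0.05  0.55 -0.31  2.03  0.29  0.6  -0.6 ] tilt [ 0.003  0.    -1.   ]
```

View pics/b2.png

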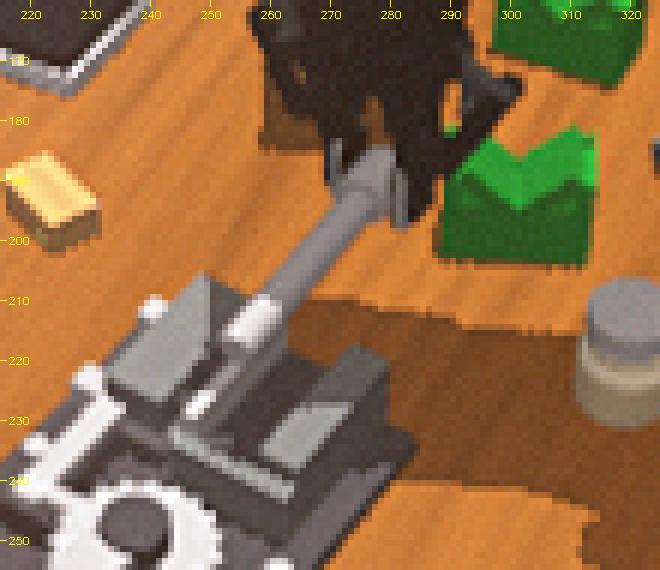

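View pics/b1.png

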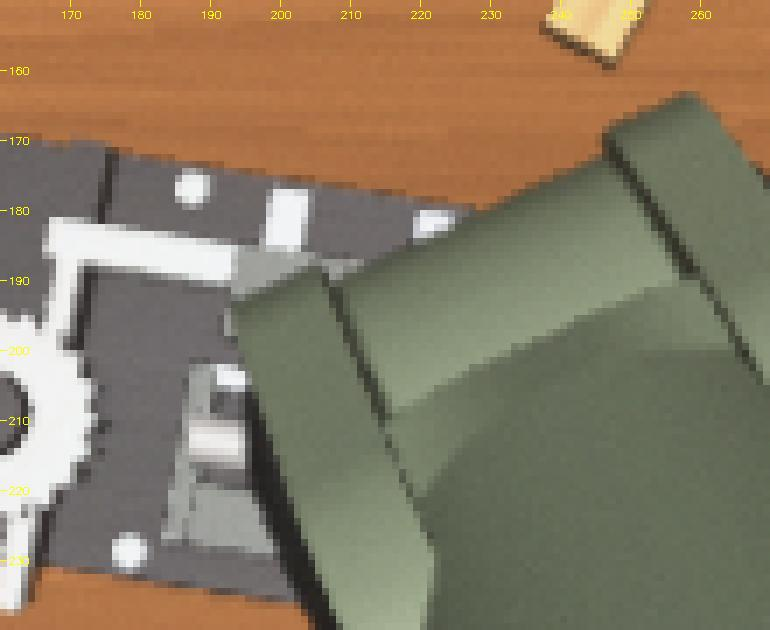

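```bash
python3 -c "
from h import *
c,s=np.cos(-.139),np.sin(-.139)
def tc(P):
    P=np.array(P)-[.516,.1917,0]; return np.round([c*P[0]+s*P[1],-s*P[0]+c*P[1],P[2]],4)
X,e=tri((186.7,213),(225.5,215.5));print(tc(X),e)
for z in(.1,.105,.11): print(tc(onz('top',186.7,213,z)))
"
```

```text
[ 0.0304 -0.0128  0.115 ] 0.07466641542032913
[-0.    -0.032  0.1  ]
[-0.0002 -0.0327  0.105 ]
[-0.0003 -0.0335  0.11  ]
```

```bash
python3 -c "
from h import *
c,s=np.cos(-.139),np.sin(-.139)
def tc(P):
    P=np.array(P)-[.516,.1917,0]; return np.round([c*P[0]+s*P[1],-s*P[0]+c*P[1],P[2]],4)
for b in [(254,215.5),(255.5,215.5),(254,214)]:
    X,e=tri((186.7,213),b);print(tc(X),e)
"
```

```text
[ 1.000e-04 -3.410e-02  1.167e-01] 0.001365407609338362
[-0.0016 -0.0352  0.1171] 0.0024842936153617306
[ 0.0002 -0.0348  0.1216] 0.0018197553584783108
```

Tip seen at top (187,213), about clamp x = 0, y = −33 mm, which is a little close to the fixed jaw. I shift about 5 mm in clamp +x and 3 mm back from the stop, then lower.

```bash
python3 -c "
from h import *
C=fr(.516,.1917,-.139)
plan(*C(.011,-.163,.036),np.pi/2-.139)"
```

```text
d cm [6.45 0.46 0.29] twist -0.001 clk 9.12 pos [0.4999 0.0323 0.1005] F [-0.3  0.7 -1.2] w 0.0263 q [ 0.05  0.55 -0.31  2.03  0.29  0.6  -0.6 ] tilt [ 0.003  0.    -1.   ]
```

arm_command([
  {"dx":0,"dy":0.5,"dz":0.3,"twist":0},
  {"dx":1,"dy":0.5,"dz":0.3,"twist":0},
  {"dx":3,"dy":0.5,"dz":0.3,"twist":0},
  {"dx":4.5,"dy":0.5,"dz":0.3,"twist":0},
  {"dx":5.5,"dy":0.5,"dz":0.3,"twist":0},
  {"dx":6.1,"dy":0.5,"dz":0.3,"twist":0},
  {"dx":6.4,"dy":0.5,"dz":0.3,"twist":0},
  {"dx":6.4,"dy":0.5,"dz":0.3,"twist":0},
])

```text
clock: 9.78
position: [0.5046, 0.0286, 0.0362]
tool_rot: [1.718, 1.568, 0.006]
force: [-0.4, -0.5, -1.5]
grip_width: 0.0261
```

arm_command([
  {"dx":0.2,"dy":0,"dz":0,"twist":0},
  {"dx":0.3,"dy":0,"dz":0,"twist":0},
  {"dx":0.3,"dy":0,"dz":0,"twist":0},
])

```text
clock: 10.03
position: [0.5049, 0.0286, 0.0335]
tool_rot: [1.724, 1.567, 0.013]
force: [0.7, -0.5, -1.9]
grip_width: 0.0257
```

```bash
python3 -c "
from h import *
C=fr(.516,.1917,-.139)
r=snap('7')
crop('top',r['top'],160,150,110,90,7,'b1')
crop('side',r['side'],215,160,110,95,6,'b2')
plan(*C(.011,-.163,.030),np.pi/2-.139)"
```

```text
d cm [ 0.36 -0.06 -0.  ] twist -0.001 clk 10.13 pos [0.5049 0.0286 0.0336] F [-0.6 -0.5 -2.9] w 0.0258 q [ 0.01  0.67 -0.25  2.04  0.35  0.47 -0.64] tilt [ 0.004  0.    -1.   ]
```

View pics/b2.png

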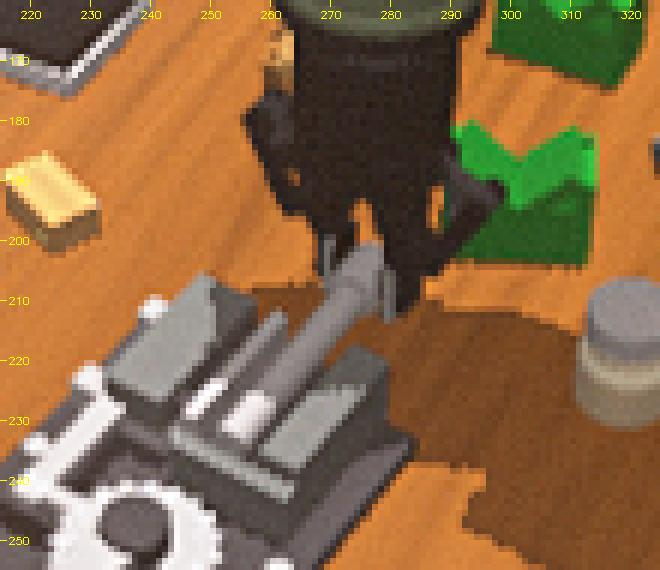

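View pics/b1.png

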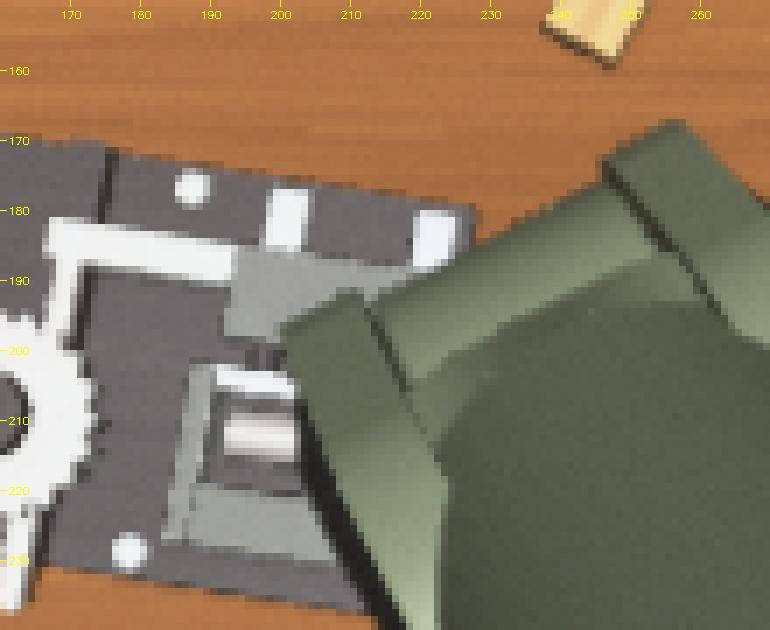

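Both views show the shank between the jaws (top: tip at (192,212), stop face at column 190; side: tip at (252,231)), about 5 mm short of the stop. I continue down and release.

arm_command([
  {"dx":0.1,"dy":0,"dz":0,"twist":0},
  {"dx":0.3,"dy":0,"dz":0,"twist":0},
  {"dx":0.4,"dy":0,"dz":0,"twist":0},
  {"dx":0.4,"dy":0,"dz":0,"twist":0},
])

```text
clock: 10.47
position: [0.5051, 0.0285, 0.0295]
tool_rot: [1.702, 1.567, -0.01]
force: [0.3, -1.6, 2.8]
grip_width: 0.0261
```

arm_command([
  {"dx":0,"dy":0,"dz":0,"twist":0},
  {"dx":0,"dy":0,"dz":0,"twist":0},
  {"dx":0,"dy":0,"dz":0,"twist":0},
  {"dx":0,"dy":0,"dz":0,"twist":0},
  {"dx":0,"dy":0,"dz":0,"twist":0},
], grip=-0.1)

```text
clock: 10.88
position: [0.505, 0.0285, 0.0295]
tool_rot: [1.699, 1.567, -0.013]
force: [0.5, 0.7, -0.6]
grip_width: 0.0468
```

arm_command([
  {"dx":-3,"dy":0,"dz":0,"twist":0},
  {"dx":-7,"dy":0,"dz":0,"twist":0},
  {"dx":-11,"dy":0,"dz":0,"twist":0},
  {"dx":-15,"dy":0,"dz":0,"twist":0},
  {"dx":-16,"dy":0,"dz":15,"twist":0},
  {"dx":-16,"dy":0,"dz":15,"twist":0},
  {"dx":-16,"dy":0,"dz":15,"twist":0},
  {"dx":-16,"dy":0,"dz":15,"twist":0},
  {"dx":-16,"dy":0,"dz":15,"twist":0},
])

```text
clock: 11.63
position: [0.4822, -0.1257, 0.1897]
tool_rot: [1.185, 1.567, -0.533]
force: [0.1, -0.8, 0.0]
grip_width: 0.0471
```

```bash
python3 -c "
from h import *
r=snap('8')
crop('top',r['top'],95,160,170,85,4,'b1')
crop('side',r['side'],185,175,115,110,6,'b2')
plan(.5,.0,.03,np.pi/2-.139)"
```

```text
d cm [ 15.96  -0.12 -12.19] twist -0.004 clk 11.73 pos [ 0.4832 -0.1208  0.1895] F [-0.1 -0.1 -0.8] w 0.0468 q [ 0.4   0.4  -0.35  1.97  0.19  0.8  -0.2 ] tilt [ 0.004 -0.    -1.   ]
```

View pics/b2.png

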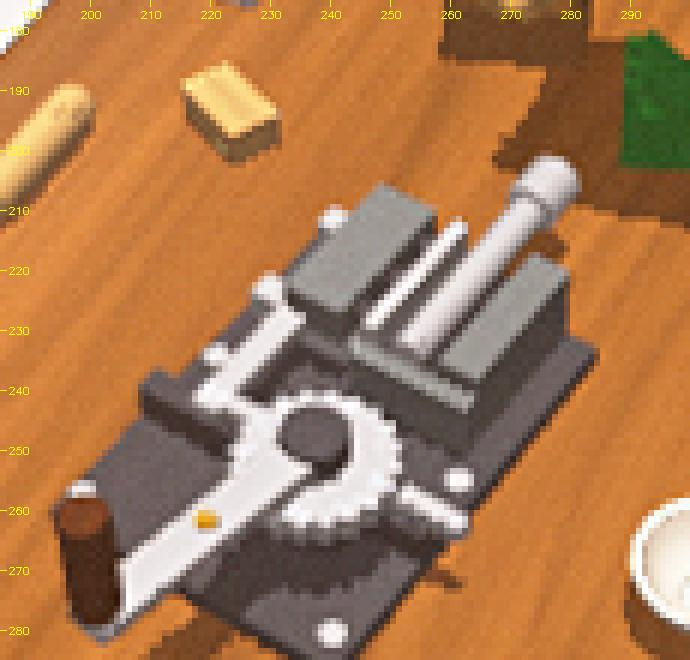

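View pics/b1.png

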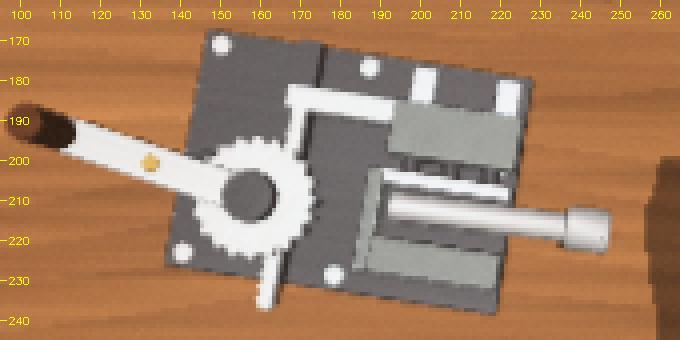

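```bash
cat >> h.py <<'E'
def tc(P):
    c,s=np.cos(-.139),np.sin(-.139); P=np.array(P)-[.516,.1917,0]; return np.array([c*P[0]+s*P[1],-s*P[0]+c*P[1],P[2]])
E
python3 -c "
from h import *
t=np.load('pics/top8.npy')
crop('top',t,183,195,70,40,11,'b1')
hsv=cv2.cvtColor(t,cv2.COLOR_RGB2HSV)
def comp(n,im,hs):pass
# handle top disc: brown
for n,seed in (('top',(102,190)),('side',(199,258))):
    im=np.load(f'pics/{n}8.npy'); h=cv2.cvtColor(im,cv2.COLOR_RGB2HSV); u,v=seed; print(n,h[v,u],im[v,u])
    m=(np.abs(im.astype(int)-im[v,u]).sum(2)<45).astype(np.uint8)
    k,l,st,ce=cv2.connectedComponentsWithStats(m); i=l[v,u]; print(st[i],ce[i])
for px in [(192,211.5),(247.5,217)]: print(tc(onz('top',*px,.039)))
"
```

```text
top [ 10 154 114] [114  69  45]
[ 97 186   8   9  58] [100.65517241 189.82758621]
side [ 10 202 116] [116  56  24]
[194 258   9   7  39] [198.1025641  260.87179487]
[ 0.00726149 -0.03518501  0.039     ]
[ 0.01460084 -0.17445909  0.039     ]
```

View pics/b1.png

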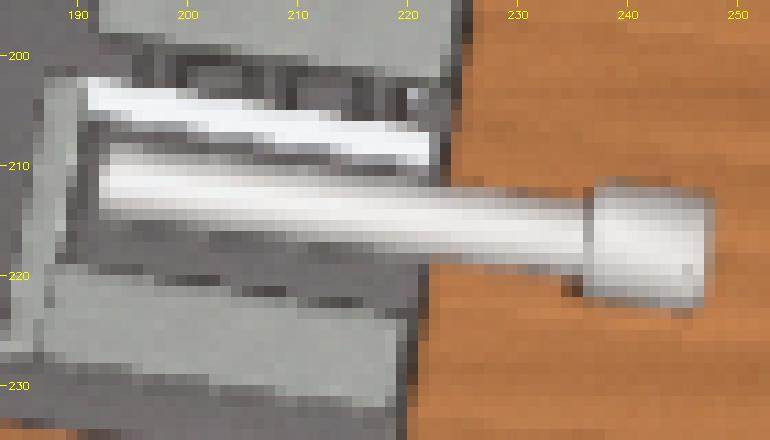

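```bash
python3 -c "
from h import *
for n in('top','side'): crop(n,np.load(f'pics/{n}8.npy'),*((90,175,50,40) if n=='top' else (185,245,50,45)),12,'hh'+n)
a=cv2.imread('pics/hhtop.png');b=cv2.imread('pics/hhside.png')[:480]
cv2.imwrite('pics/hh.png',cv2.resize(np.hstack([a,b]),(800,320)))
for px in [(101,190),(102,190),(102,190.5)]:
  for z in (.13,):
    P=tc(onz('top',*px,z)); d=P[:2]-[0,.045]; print(px,P,np.hypot(*d),np.arctan2(*d)+.235)
"
```

```text
(101, 190) [0.02120143 0.1623921  0.13      ] 0.11929126802288362 0.41367747746728345
(102, 190) [0.02154172 0.16018712 0.13      ] 0.11718412446382472 0.41987937174071077
(102, 190.5) [0.02042843 0.15996747 0.13      ] 0.11676831794890205 0.4108533226938921
```

View pics/hh.png

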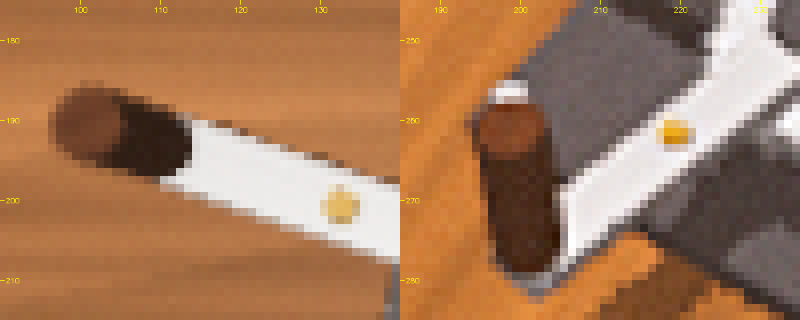

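Step 2 looks met: tip is 5 mm from the stop, the stake lies level, angle about 0.05 rad, and it is released. The pad face is near x = 22 mm, so the jaw is at about 6 mm. Next is the handle, whose top disc is at (101,190), so q ≈ 0.41.

```bash
cat >> h.py <<'E'
C=fr(.516,.1917,-.139)
def H(q,z=.101): return C(.12*np.sin(q-.235),.045+.12*np.cos(q-.235),z)
E
python3 -c "
from h import *
print(H(.41),H(0),H(.47)); plan(*H(.41,.19),np.pi/2-.139)"
```

```text
(np.float64(0.5592987397187398), np.float64(0.3503986633810824), 0.101) (np.float64(0.5107325638749298), np.float64(0.35571344153166484), 0.101) (np.float64(0.5660758979248244), np.float64(0.34797078848401297), 0.101)
d cm [-2.000e-02  8.400e-01 -4.772e+01] twist -0.004 clk 11.73 pos [ 0.4832 -0.1208  0.1895] F [-0.1 -0.1 -0.8] w 0.0468 q [ 0.4   0.4  -0.35  1.97  0.19  0.8  -0.2 ] tilt [ 0.004 -0.    -1.   ]
```

arm_command([
  {"dx":0,"dy":0.8,"dz":-47.7,"twist":0},
  {"dx":0,"dy":0.8,"dz":-47.7,"twist":0},
  {"dx":0,"dy":0.8,"dz":-47.7,"twist":0},
  {"dx":0,"dy":0.8,"dz":-47.7,"twist":0},
  {"dx":0,"dy":0.8,"dz":-47.7,"twist":0},
  {"dx":0,"dy":0.8,"dz":-47.7,"twist":0},
  {"dx":0,"dy":0.8,"dz":-47.7,"twist":0},
  {"dx":0,"dy":0.8,"dz":-47.7,"twist":0},
  {"dx":0,"dy":0.8,"dz":-47.7,"twist":0},
  {"dx":0,"dy":0.8,"dz":-47.7,"twist":0},
  {"dx":0,"dy":0.8,"dz":-47.7,"twist":0},
  {"dx":0,"dy":0.8,"dz":-47.7,"twist":0},
])

```text
clock: 12.73
position: [0.5565, 0.3579, 0.1894]
tool_rot: [2.528, 1.567, 0.821]
force: [-0.2, -0.1, 0.1]
grip_width: 0.0469
```

arm_command([
  {"dx":0,"dy":0,"dz":0,"twist":0},
  {"dx":0,"dy":0,"dz":0,"twist":0},
])

```text
clock: 12.9
position: [0.5543, 0.3614, 0.1887]
tool_rot: [2.996, 1.567, 1.294]
force: [0.2, 0.4, -0.3]
grip_width: 0.0468
```

```bash
python3 -c "
from h import *
r=snap('9')
crop('side',r['side'],165,185,130,110,6,'b2')
crop('top',r['top'],60,150,130,90,6,'b1')
plan(*H(.41,.101),np.pi/2-.139)"
```

```text
d cm [8.82 0.42 0.7 ] twist 0.003 clk 13.0 pos [0.5559 0.3577 0.1892] F [-0.6 -0.8 -0.2] w 0.0473 q [-0.42  0.65 -0.38  1.53  0.27  1.01 -1.01] tilt [ 0.002  0.002 -1.   ]
```

View pics/b2.png

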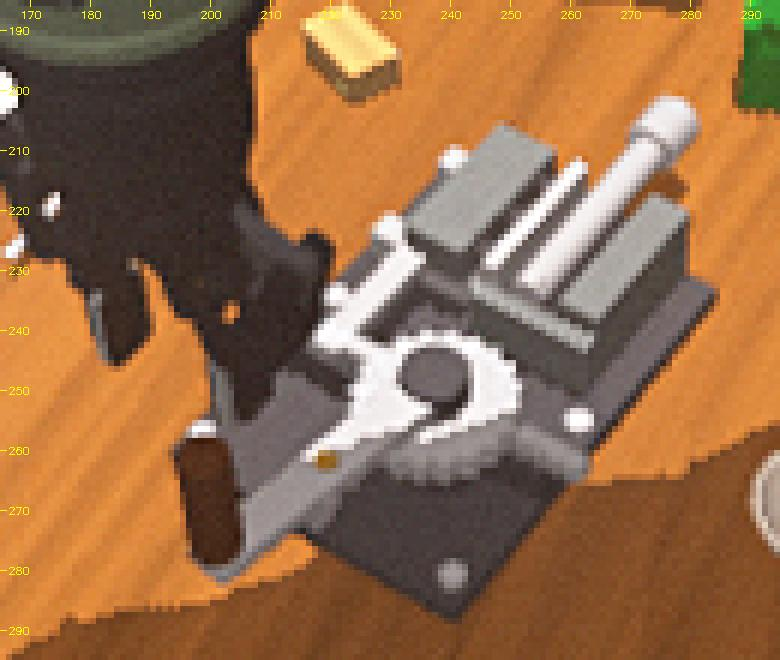

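View pics/b1.png

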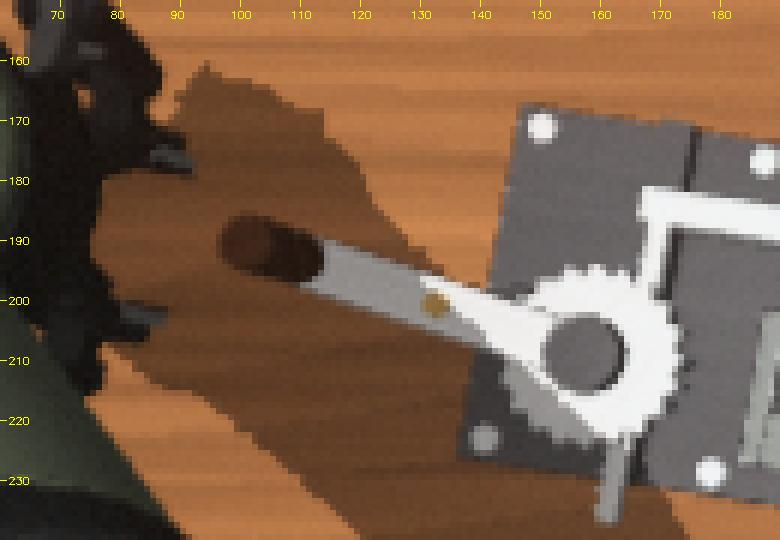

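The fingers (top (90,177) and (86,203)) straddle the handle (101,190). Descending onto it.

arm_command([
  {"dx":1,"dy":0.4,"dz":0.8,"twist":0},
  {"dx":3,"dy":0.4,"dz":0.8,"twist":0},
  {"dx":6,"dy":0.4,"dz":0.8,"twist":0},
  {"dx":8,"dy":0.4,"dz":0.8,"twist":0},
  {"dx":8.8,"dy":0.4,"dz":0.8,"twist":0},
  {"dx":8.8,"dy":0.4,"dz":0.8,"twist":0},
  {"dx":8.8,"dy":0.4,"dz":0.8,"twist":0},
])

```text
clock: 13.58
position: [0.5594, 0.3486, 0.1017]
tool_rot: [2.424, 1.567, 0.717]
force: [0.3, 0.8, 0.1]
grip_width: 0.047
```

arm_command([
  {"dx":0,"dy":0,"dz":0,"twist":0},
  {"dx":0,"dy":0,"dz":0,"twist":0},
  {"dx":0,"dy":0,"dz":0,"twist":0},
  {"dx":0,"dy":0,"dz":0,"twist":0},
  {"dx":0,"dy":0,"dz":0,"twist":0},
], grip=1, squeeze=30)

```text
clock: 14.0
position: [0.5602, 0.3486, 0.1032]
tool_rot: [2.28, 1.566, 0.572]
force: [-1.1, -3.1, 7.7]
grip_width: 0.0213
```

```bash
python3 -c "
from h import *
plan(*H(.41,.101),np.pi/2-.139)
P=tc(sensors.observe()['position']); d=P[:2]-[0,.045]; q0=np.arctan2(*d)+.235; print(np.hypot(*d),q0)
r=snap('10')
crop('side',r['side'],165,185,130,110,6,'b2')
o=sensors.observe(); M=R.from_euler('xyz',o['tool_rot']).as_matrix()
for q in np.arange(0,.48,.06): print(round(q,2),np.round(M.T@(np.array(H(q,.101))-o['position'])*100,2))
"
```

```text
d cm [ 0.22 -0.11 -0.16] twist 0.002 clk 14.0 pos [0.5602 0.3486 0.1032] F [-1.1 -3.1  7.7] w 0.0213 q [-0.42  0.75 -0.35  1.6   0.32  0.85 -1.03] tilt [ 0.004  0.003 -1.   ]
0.1186101123032297 0.42186050937385666
0.0 [ 0.2  -5.   -0.02]
0.06 [ 0.2  -4.29 -0.16]
0.12 [ 0.2  -3.58 -0.27]
0.18 [ 0.21 -2.86 -0.33]
0.24 [ 0.21 -2.14 -0.34]
0.3 [ 0.21 -1.42 -0.32]
0.36 [ 0.21 -0.7  -0.25]
0.42 [ 0.22  0.01 -0.13]
```

View pics/b2.png

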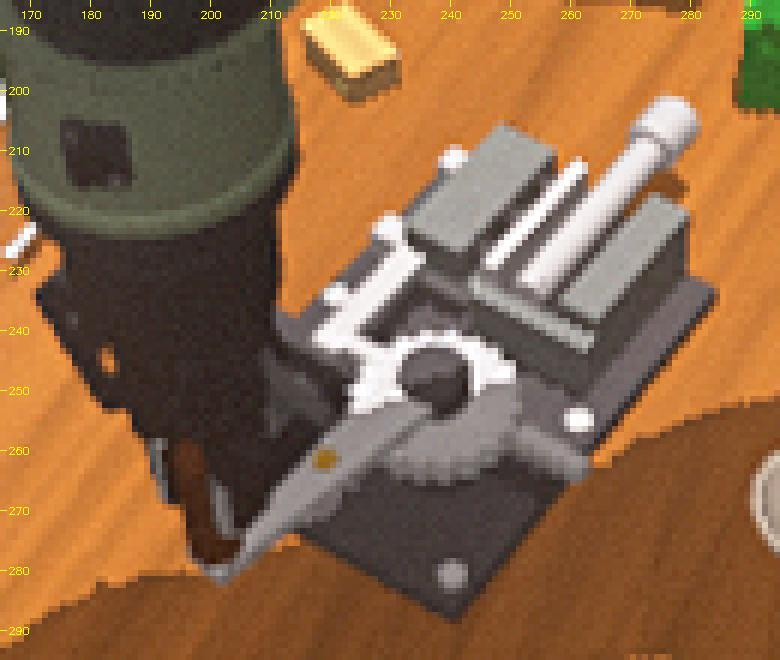

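arm_command([
  {"dx":0,"dy":-0.7,"dz":-0.1,"twist":0},
  {"dx":0,"dy":-1.4,"dz":-0.2,"twist":0},
  {"dx":0,"dy":-2.1,"dz":-0.2,"twist":0},
  {"dx":0,"dy":-2.9,"dz":-0.2,"twist":0},
  {"dx":0,"dy":-3.6,"dz":-0.1,"twist":0},
  {"dx":0,"dy":-4.3,"dz":0,"twist":0},
  {"dx":0,"dy":-4.8,"dz":0.1,"twist":0},
  {"dx":0,"dy":-4.8,"dz":0.1,"twist":0},
])

```text
clock: 14.77
position: [0.5115, 0.3555, 0.1036]
tool_rot: [2.448, 1.564, 0.742]
force: [-1.2, 6.3, -1.3]
grip_width: 0.0211
```

```bash
cat >> h.py <<'E'
def lev():
    o=sensors.observe(); P=tc(o['position']); d=P[:2]-[0,.045]; M=R.from_euler('xyz',o['tool_rot']).as_matrix()
    print('clk',round(o['clock'],2),'r',round(np.hypot(*d)*1000,1),'q',round(np.arctan2(*d)+.235,3),'F tool',np.round(M.T@o['force'],1),'w',round(o['grip_width'],4),'z',round(o['position'][2],4))
    for q in (0,.02,.1,.18,.26,.34,.42,.45,.47): print(q,np.round(M.T@(np.array(H(q,.101))-o['position'])*100,2))
E
python3 -c "
from h import *
lev()"
```

```text
clk 14.77 r 119.7 q 0.006 F tool [ 1.3 -2.1 -6.1] w 0.0211 z 0.1036
0 [ 0.26 -0.08 -0.01]
0.02 [ 0.26  0.16 -0.06]
0.1 [ 0.27  1.1  -0.23]
0.18 [ 0.27  2.06 -0.31]
0.26 [ 0.28  3.02 -0.33]
0.34 [ 0.28  3.98 -0.26]
0.42 [ 0.29  4.93 -0.12]
0.45 [ 0.29  5.28 -0.04]
0.47 [0.29 5.51 0.01]
```

arm_command([
  {"dx":0,"dy":1.1,"dz":-0.2,"twist":0},
  {"dx":0,"dy":2.1,"dz":-0.3,"twist":0},
  {"dx":0,"dy":3.0,"dz":-0.3,"twist":0},
  {"dx":0,"dy":4.0,"dz":-0.2,"twist":0},
  {"dx":0,"dy":4.9,"dz":-0.1,"twist":0},
  {"dx":0,"dy":5.4,"dz":0,"twist":0},
  {"dx":0,"dy":5.4,"dz":0,"twist":0},
  {"dx":0,"dy":5.4,"dz":0,"twist":0},
])

```text
clock: 15.43
position: [0.5653, 0.3481, 0.1039]
tool_rot: [2.513, 1.564, 0.805]
force: [-2.8, 4.0, -2.5]
grip_width: 0.0207
```

```bash
python3 -c "
from h import *
lev()
r=snap('11')
crop('top',r['top'],95,160,150,85,5,'b1')"
```

```text
clk 15.43 r 119.8 q 0.464 F tool [ 2.5 -3.3 -3.6] w 0.0207 z 0.1039
0 [ 0.27 -5.51 -0.01]
0.02 [ 0.27 -5.28 -0.06]
0.1 [ 0.27 -4.33 -0.23]
0.18 [ 0.28 -3.38 -0.32]
0.26 [ 0.28 -2.42 -0.33]
0.34 [ 0.28 -1.46 -0.26]
0.42 [ 0.29 -0.51 -0.12]
0.45 [ 0.29 -0.16 -0.05]
0.47 [0.29 0.08 0.  ]
```

View pics/b1.png

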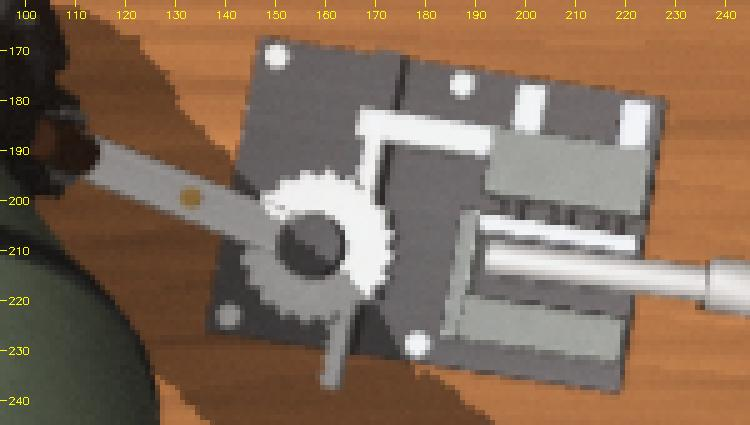

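```bash
cat >> h.py <<'E'
def jawprof(im):
    """edges (mm, clamp x) at z=.055 averaged along y"""
    g=cv2.cvtColor(im,cv2.COLOR_RGB2GRAY).astype(np.float32)
    xs=np.arange(0,.08,.0005); ys=np.arange(-.100,-.045,.001)
    pts=np.array([[proj("top",C(x,y,.055)) for y in ys] for x in xs]).astype(np.float32)
    p=cv2.remap(g,pts[...,0],pts[...,1],cv2.INTER_LINEAR).mean(1)
    m=(xs>.004)&(xs<.05)
    b=p>190
    return xs*1000,p
def jaw(tag):
    xs,p=jawprof(np.load(f'pics/top{tag}.npy'))
    print(tag,' '.join(f'{int(x)}:{int(v)}' for x,v in zip(xs[::2],p[::2])))
E
python3 -c "
from h import *
jaw(8);jaw(11)"
```

```text
Traceback (most recent call last):
  File "h.py", line 63, in jaw
    xs,p=jawprof(np.load(f'pics/top{tag}.npy'))
         ~~~~~~~^^^^^^^^^^^^^^^^^^^^^^^^^^^^^^^
  File "h.py", line 57, in jawprof
    pts=np.array([[proj("top",C(x,y,.055)) for y in ys] for x in xs]).astype(np.float32)
                   ~~~~^^^^^^^^^^^^^^^^^^^
  File "h.py", line 11, in proj
    c,M,o=cam(n); q=M.T@(np.array(p)-o); return np.array([c['fx']*q[0]/q[2]+c['cx'],c['fy']*q[1]/q[2]+c['cy']])
          ~~~^^^
  File "h.py", line 5, in cam
    c=imaging.camera_info(n); return c,R.from_euler('xyz',c['attitude']).as_matrix(),np.array(c['origin'])
ValueError: time passes only in moves, steps and waits
```

```bash
sed -i 's/^def cam(n):/import functools\n@functools.cache\ndef cam(n):/' h.py; python3 -c "
from h import *
jaw(8);jaw(11); print(sensors.observe()['clock'])"
```

```text
8 0:109 1:122 2:144 3:167 4:186 5:202 6:215 7:226 8:233 9:237 10:237 11:234 12:226 13:214 14:199 15:183 16:163 17:142 18:121 19:109 20:114 21:136 22:163 23:196 24:225 25:240 26:242 27:240 28:233 29:215 30:176 31:129 32:99 33:93 34:94 35:93 36:90 37:86 38:84 39:87 40:99 41:119 42:142 43:158 44:163 45:163 46:163 47:163 48:163 49:162 50:162 51:162 52:161 53:161 54:161 55:161 56:161 57:161 58:161 59:161 60:161 61:161 62:161 63:161 64:161 65:161 66:161 67:161 68:161 69:161 70:161 71:160 72:157 73:153 74:145 75:140 76:141 77:146 78:148 79:148
11 0:109 1:122 2:145 3:168 4:187 5:202 6:216 7:226 8:233 9:237 10:238 11:234 12:226 13:214 14:199 15:183 16:163 17:140 18:124 19:124 20:143 21:174 22:207 23:231 24:242 25:242 26:239 27:230 28:203 29:158 30:115 31:95 32:92 33:93 34:93 35:91 36:89 37:88 38:92 39:103 40:124 41:147 42:161 43:164 44:163 45:163 46:163 47:163 48:163 49:162 50:162 51:162 52:162 53:162 54:162 55:162 56:161 57:161 58:161 59:161 60:161 61:161 62:161 63:161 64:161 65:161 66:161 67:161 68:161 69:160 70:158 71:156 72:150 73:143 74:142 75:146 76:148 77:148 78:148 79:148
15.5333
```

The jaw moved about 1.3 mm on the first stroke (pad edge 22.3 → 21 mm), since the pawl only caught partway. On to full strokes.

arm_command([
  {"dx":0,"dy":-1.4,"dz":-0.2,"twist":0},
  {"dx":0,"dy":-2.8,"dz":-0.3,"twist":0},
  {"dx":0,"dy":-4.2,"dz":-0.2,"twist":0},
  {"dx":0,"dy":-5.4,"dz":0,"twist":0},
  {"dx":0,"dy":-5.4,"dz":0,"twist":0},
  {"dx":0,"dy":-5.4,"dz":0,"twist":0},
  {"dx":0,"dy":-4.2,"dz":-0.2,"twist":0},
  {"dx":0,"dy":-2.8,"dz":-0.3,"twist":0},
  {"dx":0,"dy":-1.4,"dz":-0.2,"twist":0},
  {"dx":0,"dy":0,"dz":0,"twist":0},
  {"dx":0,"dy":0.1,"dz":0,"twist":0},
  {"dx":0,"dy":0.1,"dz":0,"twist":0},
])

```text
clock: 16.53
position: [0.5666, 0.3481, 0.1042]
tool_rot: [2.507, 1.563, 0.8]
force: [-1.4, 2.6, 1.3]
grip_width: 0.0208
```

```bash
cat >> h.py <<'E'
def pj(tag):
    xs,p=jawprof(np.load(f'pics/top{tag}.npy'))
    # outer (+x) edge of white strip & jaw front edge: crossings
    i=np.where((p[:-1]>=170)&(p[1:]<170)&(xs[:-1]>18))[0]; f=lambda i,t:xs[i]+(p[i]-t)/(p[i]-p[i+1])*.5
    e1=f(i[0],170)
    j=np.where((p[:-1]<125)&(p[1:]>=125)&(xs[:-1]>e1))[0]; e2=f(j[0],125)
    print(tag,'strip back edge',round(e1,2),'jaw front edge',round(e2,2),'diff',round(e2-e1,2))
E
python3 -c "
from h import *
lev(); snap('12'); pj(8);pj(11);pj(12)"
```

```text
clk 16.53 r 120.3 q 0.474 F tool [-1.3 -1.8 -2.4] w 0.0208 z 0.1042
0 [ 0.29 -5.64  0.01]
0.02 [ 0.29 -5.41 -0.05]
0.1 [ 0.3  -4.46 -0.21]
0.18 [ 0.3  -3.51 -0.3 ]
0.26 [ 0.31 -2.55 -0.31]
0.34 [ 0.31 -1.59 -0.25]
0.42 [ 0.31 -0.64 -0.1 ]
0.45 [ 0.31 -0.29 -0.03]
0.47 [ 0.32 -0.06  0.02]
8 strip back edge 30.14 jaw front edge 41.22 diff 11.08
11 strip back edge 28.77 jaw front edge 40.02 diff 11.25
12 strip back edge 24.64 jaw front edge 35.84 diff 11.2
```

arm_command([
  {"dx":0,"dy":-1.4,"dz":-0.2,"twist":0},
  {"dx":0,"dy":-2.8,"dz":-0.3,"twist":0},
  {"dx":0,"dy":-4.2,"dz":-0.2,"twist":0},
  {"dx":0,"dy":-5.5,"dz":0,"twist":0},
  {"dx":0,"dy":-5.5,"dz":0,"twist":0},
  {"dx":0,"dy":-5.5,"dz":0,"twist":0},
  {"dx":0,"dy":-4.2,"dz":-0.2,"twist":0},
  {"dx":0,"dy":-2.8,"dz":-0.3,"twist":0},
  {"dx":0,"dy":-1.4,"dz":-0.2,"twist":0},
  {"dx":0,"dy":-0.1,"dz":0,"twist":0},
  {"dx":0,"dy":0,"dz":0,"twist":0},
  {"dx":0,"dy":0,"dz":0,"twist":0},
])

```text
clock: 17.63
position: [0.5666, 0.3481, 0.1041]
tool_rot: [2.535, 1.563, 0.828]
force: [-3.3, 2.9, 1.8]
grip_width: 0.0207
```

arm_command([
  {"dx":0,"dy":-1.4,"dz":-0.2,"twist":0},
  {"dx":0,"dy":-2.8,"dz":-0.3,"twist":0},
  {"dx":0,"dy":-4.2,"dz":-0.2,"twist":0},
  {"dx":0,"dy":-5.5,"dz":0,"twist":0},
  {"dx":0,"dy":-5.5,"dz":0,"twist":0},
  {"dx":0,"dy":-5.5,"dz":0,"twist":0},
  {"dx":0,"dy":-4.2,"dz":-0.2,"twist":0},
  {"dx":0,"dy":-2.8,"dz":-0.3,"twist":0},
  {"dx":0,"dy":-1.4,"dz":-0.2,"twist":0},
  {"dx":0,"dy":-0.1,"dz":0,"twist":0},
  {"dx":0,"dy":0,"dz":0,"twist":0},
  {"dx":0,"dy":0,"dz":0,"twist":0},
])

```text
clock: 18.63
position: [0.5667, 0.3484, 0.1042]
tool_rot: [2.662, 1.564, 0.954]
force: [-3.7, 4.0, 1.8]
grip_width: 0.0212
```

```bash
python3 -c "
from h import *
lev(); r=snap('13'); 
crop('top',r['top'],95,160,160,85,5,'b1'); jaw(13); pj(13)"
```

```text
clk 18.63 r 120.6 q 0.474 F tool [-1.8 -4.2 -3.5] w 0.0212 z 0.1042
0 [ 0.3  -5.65  0.04]
0.02 [ 0.3  -5.41 -0.02]
0.1 [ 0.3  -4.47 -0.18]
0.18 [ 0.31 -3.51 -0.27]
0.26 [ 0.31 -2.55 -0.28]
0.34 [ 0.31 -1.6  -0.22]
0.42 [ 0.32 -0.65 -0.08]
0.45 [ 0.32 -0.29 -0.  ]
0.47 [ 0.32 -0.06  0.05]
13 0:231 1:224 2:213 3:199 4:183 5:163 6:145 7:137 8:148 9:174 10:208 11:232 12:242 13:241 14:238 15:227 16:198 17:153 18:115 19:97 20:94 21:94 22:92 23:90 24:87 25:88 26:93 27:105 28:126 29:148 30:161 31:164 32:164 33:163 34:163 35:163 36:163 37:162 38:162 39:162 40:162 41:162 42:162 43:162 44:162 45:161 46:161 47:161 48:161 49:161 50:161 51:161 52:161 53:162 54:162 55:162 56:162 57:161 58:160 59:156 60:150 61:143 62:143 63:146 64:149 65:150 66:150 67:149 68:148 69:149 70:149 71:149 72:150 73:150 74:150 75:149 76:148 77:148 78:148 79:148Traceback (most recent call last):
  File "<string>", line 4, in <module>
    crop('top',r['top'],95,160,160,85,5,'b1'); jaw(13); pj(13)
                                                        ~~^^^^
  File "h.py", line 71, in pj
    e1=f(i[0],170)
         ~^^^
IndexError: index 0 is out of bounds for axis 0 with size 0
```

View pics/b1.png

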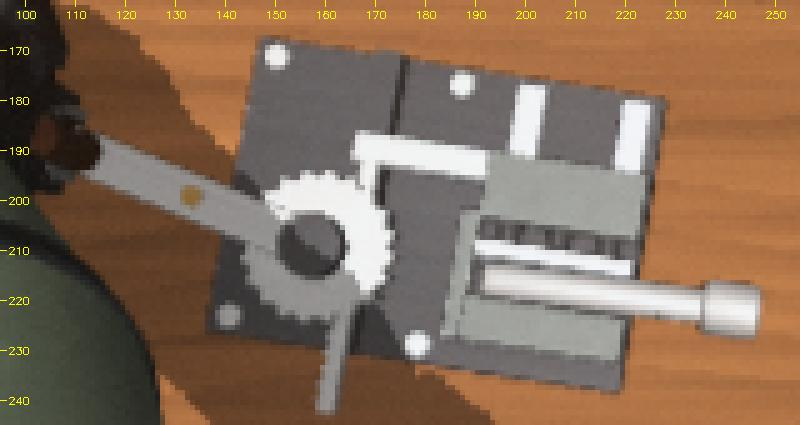

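Travel so far is about 13.4 mm (jaw ≈ 19 mm). The stake has rolled to the fixed jaw and is parallel to it. Two more strokes should give about 4–5 mm of pad compression.

arm_command([
  {"dx":0,"dy":-1.4,"dz":-0.2,"twist":0},
  {"dx":0,"dy":-2.8,"dz":-0.3,"twist":0},
  {"dx":0,"dy":-4.2,"dz":-0.2,"twist":0},
  {"dx":0,"dy":-5.5,"dz":0,"twist":0},
  {"dx":0,"dy":-5.5,"dz":0,"twist":0},
  {"dx":0,"dy":-5.5,"dz":0,"twist":0},
  {"dx":0,"dy":-4.2,"dz":-0.2,"twist":0},
  {"dx":0,"dy":-2.8,"dz":-0.3,"twist":0},
  {"dx":0,"dy":-1.4,"dz":-0.2,"twist":0},
  {"dx":0,"dy":-0.1,"dz":0,"twist":0},
  {"dx":0,"dy":0,"dz":0,"twist":0},
  {"dx":0,"dy":0,"dz":0,"twist":0},
])

```text
clock: 19.73
position: [0.5667, 0.3485, 0.1042]
tool_rot: [2.737, 1.564, 1.03]
force: [-2.8, 4.3, 2.3]
grip_width: 0.021
```

arm_command([
  {"dx":0,"dy":-1.4,"dz":-0.2,"twist":0},
  {"dx":0,"dy":-2.8,"dz":-0.3,"twist":0},
  {"dx":0,"dy":-4.2,"dz":-0.2,"twist":0},
  {"dx":0,"dy":-5.5,"dz":0,"twist":0},
  {"dx":0,"dy":-5.5,"dz":0,"twist":0},
  {"dx":0,"dy":-5.5,"dz":0,"twist":0},
  {"dx":0,"dy":-4.2,"dz":-0.2,"twist":0},
  {"dx":0,"dy":-2.8,"dz":-0.3,"twist":0},
  {"dx":0,"dy":-1.4,"dz":-0.2,"twist":0},
  {"dx":0,"dy":-0.1,"dz":0,"twist":0},
  {"dx":0,"dy":0,"dz":0,"twist":0},
  {"dx":0,"dy":0,"dz":0,"twist":0},
])

```text
clock: 20.73
position: [0.5668, 0.3488, 0.1042]
tool_rot: [2.934, 1.564, 1.226]
force: [-5.4, 5.5, 2.7]
grip_width: 0.0211
```

```bash
sed -i 's/xs\[:-1\]>18/xs[:-1]>11/; s/>=170/>=180/;s/<170)/<180)/;s/,170)/,180)/' h.py; sed -i 's/np.arange(0,.08,.0005)/np.arange(-.02,.08,.0005)/' h.py; python3 -c "
from h import *
lev(); r=snap('14'); 
crop('top',r['top'],95,160,160,85,5,'b1'); jaw(14); pj(13); pj(14)"
```

```text
clk 20.73 r 121.0 q 0.473 F tool [-2.7 -6.1 -4.8] w 0.0211 z 0.1042
0 [ 0.31 -5.65  0.08]
0.02 [ 0.31 -5.42  0.03]
0.1 [ 0.31 -4.47 -0.13]
0.18 [ 0.31 -3.52 -0.22]
0.26 [ 0.32 -2.56 -0.24]
0.34 [ 0.32 -1.6  -0.17]
0.42 [ 0.32 -0.65 -0.03]
0.45 [ 0.32 -0.3   0.04]
0.47 [ 0.32 -0.06  0.09]
14 -20:162 -19:162 -18:162 -16:162 -15:161 -14:158 -13:153 -12:144 -11:134 -10:131 -9:144 -8:169 -7:190 -6:205 -5:216 -4:225 -3:231 -2:235 -1:236 0:234 0:227 1:215 2:200 3:185 4:174 5:171 6:179 7:199 8:224 9:239 10:243 11:240 12:234 13:213 14:173 15:127 16:99 17:90 18:91 19:94 20:103 21:120 22:141 23:157 24:164 25:164 26:163 27:163 28:163 29:162 30:162 31:162 32:162 33:162 34:162 35:162 36:162 37:162 38:162 39:162 40:162 41:162 42:162 43:162 44:162 45:162 46:162 47:162 48:162 49:162 50:162 51:160 52:157 53:152 54:144 55:140 56:143 57:148 58:150 59:150 60:149 61:149 62:149 63:149 64:149 65:149 66:149 67:149 68:148 69:148 70:149 71:149 72:150 73:151 74:150 75:149 76:148 77:148 78:148 79:148
13 strip back edge 16.44 jaw front edge 27.94 diff 11.49
14 strip back edge 13.85 jaw front edge 21.23 diff 7.38
```

View pics/b1.png

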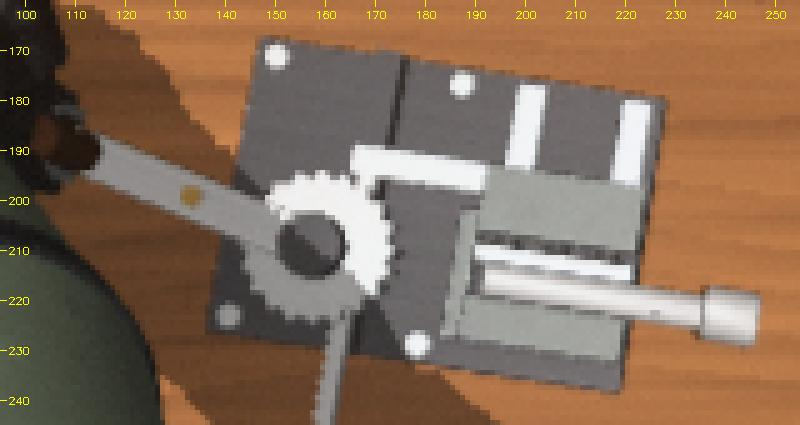

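The gap between the pad strip and the jaw went from about 11.3 to 7.4 mm, so the pad is pressed back about 3.9 mm. Letting go and checking that it stays.

arm_command([
  {"dx":0,"dy":0,"dz":0,"twist":0},
  {"dx":0,"dy":0,"dz":0,"twist":0},
  {"dx":0,"dy":0,"dz":0,"twist":0},
  {"dx":0,"dy":0,"dz":0,"twist":0},
  {"dx":0,"dy":0,"dz":0,"twist":0},
], grip=-0.1)

```text
clock: 21.25
position: [0.5666, 0.3483, 0.1039]
tool_rot: [2.907, 1.565, 1.199]
force: [-3.8, -0.2, -1.9]
grip_width: 0.0468
```

arm_command([
  {"dx":-3,"dy":0,"dz":0,"twist":0},
  {"dx":-6,"dy":0,"dz":0,"twist":0},
  {"dx":-10,"dy":0,"dz":0,"twist":0},
  {"dx":-13,"dy":0,"dz":0,"twist":0},
  {"dx":-13,"dy":0,"dz":0,"twist":0},
  {"dx":-13,"dy":0,"dz":0,"twist":0},
])

```text
clock: 21.75
position: [0.5673, 0.3478, 0.2361]
tool_rot: [2.621, 1.561, 0.913]
force: [-0.7, -0.2, -0.1]
grip_width: 0.0471
```

```bash
python3 -c "
from h import *
r=snap('15'); 
crop('top',r['top'],95,160,160,85,5,'b1'); pj(14); pj(15)
cv2.imwrite('pics/full15.png',cv2.resize(r['top'][:,:,::-1],(768,576)))
crop('side',r['side'],165,165,130,110,6,'b2')
crop('top',r['top'],183,195,70,40,11,'b3')
for px in [(191,215.2),(246.5,222)]: print(tc(onz('top',*px,.039)))
o=sensors.observe(); print(o['clock'],o['position'],o['force'])"
```

```text
14 strip back edge 13.85 jaw front edge 21.23 diff 7.38
15 strip back edge 13.86 jaw front edge 21.22 diff 7.36
[-0.00222279 -0.03426796  0.039     ]
[ 0.00188143 -0.17386197  0.039     ]
21.85 [0.56633161 0.3471544  0.23343061] [-0.67856427 -0.03330552  0.2705551 ]
```

View pics/b2.png

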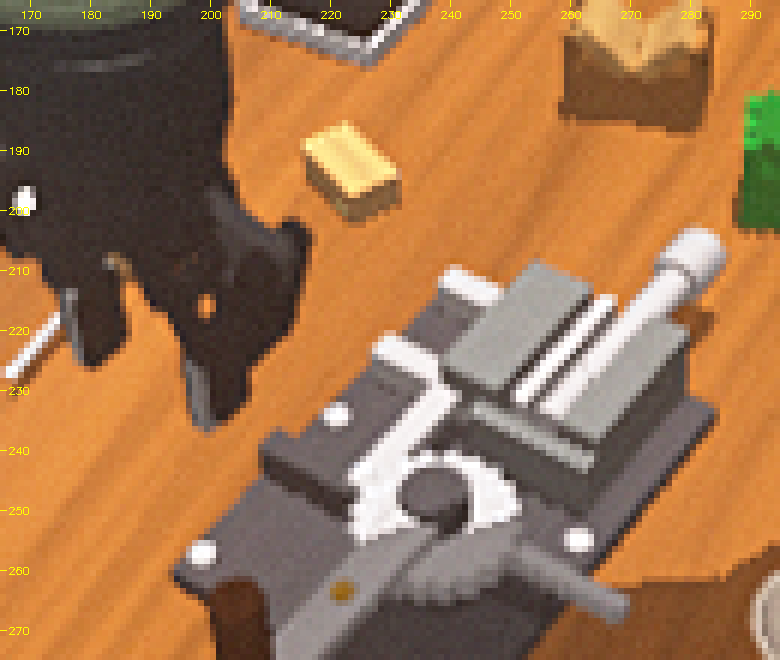

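View pics/b3.png

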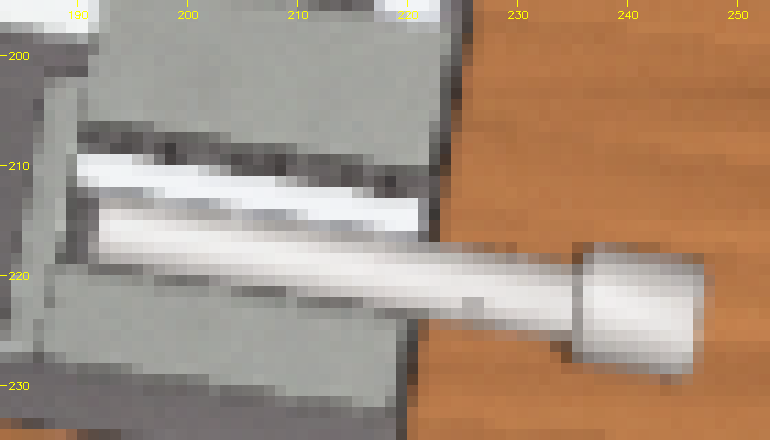

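View pics/full15.png

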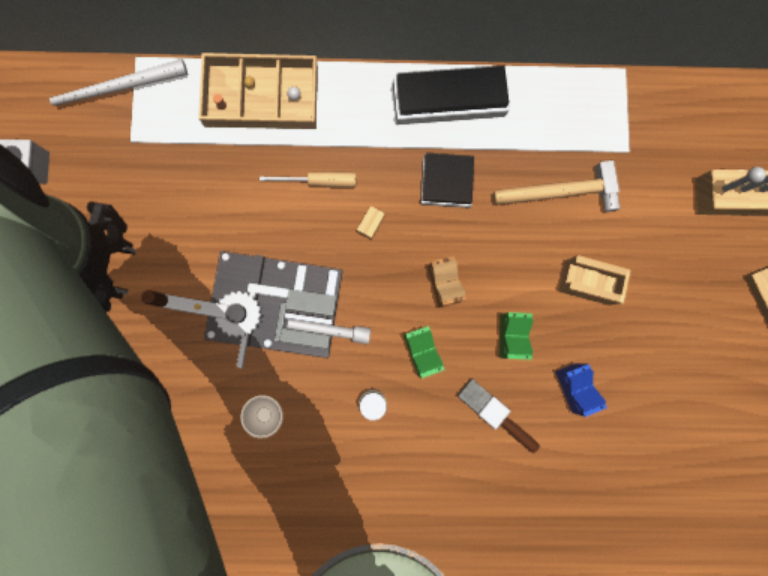

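```bash
python3 -c "
from h import *
crop('side',np.load('pics/side15.npy'),240,195,55,50,12,'b4')
for y in(-.172,-.144,-.034):
  print(y,proj('side',C(-.002-(y+.034)*.03,y,.039)),proj('top',C(-.002-(y+.034)*.03,y,.039)))"
```

```text
-0.172 [280.24055714 205.51412301] [245.77993462 221.78521983]
-0.144 [275.47737239 211.31570614] [234.66274449 220.42984262]
-0.034 [255.2585982  235.94227543] [190.90878427 215.09548023]
```

View pics/b4.png

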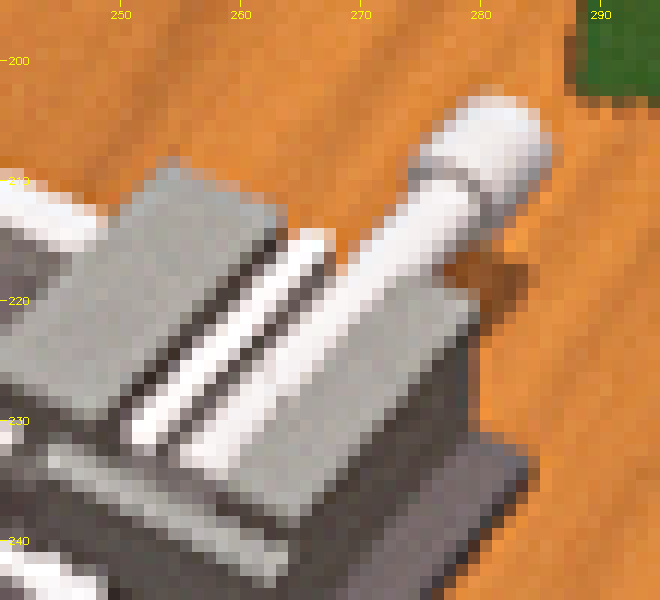

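The side view agrees with the stake lying at axis height 39 mm (predicted shoulder (275,211), seen there), and the pad gap is unchanged after release. Handing in.

```bash
python3 -c "
from workcell import order,sensors
print(order.job_done()); print(sensors.observe()['clock'])"
```

```text
the job is handed in; nothing more can be done
None
the job is handed in; nothing more can be done
```

The stake is clamped in the jaws and the job is handed in at about 22 s of the 72 s allowed; no verdict was reported. I lifted the stake from the rack by its shank end and laid it in the wooden V-rest. I then took it again by the head and released it in the open clamp. One partial and five full lever strokes followed, and I let go of the handle.

**Last checks after letting go:**
- **Tip:** it was about 4–5 mm short of the end stop, with the head outside the channel.
- **Angle:** the stake lay about 0.03 rad off the channel.
- **Height:** it agreed with 39 mm to within a few millimetres in the side view. The tip itself was partly hidden there.
- **Pad:** it was pressed back about 3.7–4 mm by camera measurement, and this was the same before and after release.
- **Bystanders:** all looked unmoved in the top view; I did not measure them.
- **Robot:** the gripper was clear, at 0.23 m.

**What did not match expectation:**
- The last two strokes closed the jaw about 6.7 mm instead of 8 mm.
- The lever swung back part way when I opened the fingers, but the jaw held.

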